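Close up the roller-head cover: four wing knobs, crisscross, in two passes

ROBOT

A 7-joint arm with a two-finger parallel gripper is mounted at the origin on the work surface. World frame = base frame: x ahead of the robot, y to its left, z up, the work surface at z = 0. Lengths are in m, angles in rad, forces in N, time in s.
With the tool pointing down it reaches from about 0.425 to 1.025 m from the base axis. Payload 9.4 kg.
Tool frame: the origin (TCP) lies on the mounting face of the last link; the fingertips stand 186 mm ahead of it and the grasp point (between the pads) lies 167 mm ahead of it; z points along the fingers, y is the direction in which the jaws open and shut (so a half turn about z gives the same grasp; the last joint's range is limited). The gripper opens to 93 mm and grips with 3 to 60 N. Pads are 15 mm wide; open, the fingers measure 128 mm over their backs; the gripper's body (75 mm by 188 mm) begins 65 mm behind the grasp point.
Start: joints at [1.135, 0.599, -0.003, 1.599, 0.002, 0.943, -0.08], TCP at [0.255, -0.679, 0.405] pointing down, gripper open.
Joint ranges: [-2.57, 2.57], [-0.35, 1.97], [-1.29, 1.29], [0.11, 2.56], [-1.05, 4.19], [0.11, 1.86], [-2.63, 2.63]. Speed limits (rad/s): [2.22, 2.22, 3.01, 3.01, 3.14, 3.14, 3.14].

INTERFACE

Orientations are given as a unit quaternion [x, y, z, w].
In Python, from workcell import robot, viewer gives the robot as it stands.
- The arm moves only by the tool move_arm, never from a script. Its argument "motion" is a list that holds one entry, the list of rows, each a list of 7 numbers: the shift along the tool's x, y, z in m, then the turn, a rotation vector about the tool's x, y, z in rad, then the finger opening in m, from 0 to 0.093. In form: [[[x, y, z, ax, ay, az, hand], ...]]. A call has 1 to 8 rows; each row is the pose to reach, as a shift and turn from the pose commanded when the call began, along the tool's axes at that moment; what a row does not reach only later rows make up. A row lasts 1/12 s, in which the tool goes at most 41.7 mm and 7.16 degrees, less where a joint would pass 70% of its speed; a pose out of reach is approached as far as the arm can. A call with a gripper value outside its range is refused whole. The fingers move at their own pace and stop on an object; "grip_force" is the grip in N (left out, the last holds). Time passes only in rows, so rows that repeat a pose let the fingers close. It gives the time, the measured TCP pose, the force and the opening at its end, in the units of the state.
- robot.sense(): the state, without advancing time (a new reading comes with each control period).
- viewer.read_camera(name): name is "scene" or "side" or "wrist"; returns the picture (480x640x3 uint8, red, green, blue); there is no depth.
- viewer.get_calibration(name): a dict with "K" (3x3 intrinsics, pixels), "k1" (the pictures are not rectified: a ray, as slopes to the right and down, at radius r is drawn at 1 + k1 r^2 times it, then the intrinsics apply), "rvec" (rotation vector, rad) and "tvec" (3), from world to camera coordinates, as OpenCV has them; the wrist camera has in their place "mount" (4x4, takes a point from camera to tool coordinates, whose origin is the TCP and whose axes are the flange's). Camera axes: x right, y down, z forward; pixel columns grow to the right and rows downward; lengths in m; the calibration is good to about 2 mm. A picture is of the moment at which its call begins: read the wrist's pose just before it. get_calibration takes no time and is no camera call.
- robot.hand_in(): hands the job in, once; it reports no verdict.
The state is a dict: "time_s": time; "joint_pos": joint angles; "qd": joint speeds; "joint_torque": joint torques, N m; "eef_pos": TCP position; "tcp_rot": TCP orientation; "force": force on the tool from outside, world axes, zero at the start; "wrist_torque": the same for the moment, N m; "gripper_width": finger opening in m.
Only numpy, scipy, OpenCV 4.12 (cv2) and the standard library are available. Lean on these libraries where they do the work, as an engineer would, in place of code of your own. Each camera call takes 0.05 s, during which the arm holds its last target.

TASK

Tighten the four black wing knobs on the tilted cover evenly, in two passes, each time going from a knob to the one diagonally opposite and then to the other diagonal pair: in the first pass give every knob about an eighth of a turn clockwise (45 degrees), and in the second tighten each until you feel it come up firm, without forcing it on. Leave the knobs released and do not disturb the roller, the spanner or the oil bottle beside it.

Things in the scene. Friction and masses are not known exactly. Their poses are not given: they have to be found in the camera images.
- housing: Fixed white roller-head housing, 205 x 230 mm, whose aluminium cover slopes 25 degrees, facing up and towards the robot at yaw 0. Origin: centre of its foot (250 x 270 x 10 mm) on the work surface; x away from the robot at yaw 0, z up. Cover face centre: 110 mm above the origin. Four black wing knobs stand square to the cover, 110 mm apart up the slope, 120 mm apart across it.
- knob_a_grip (a point): Knob a, lower row, left (+y), diagonal to knob c: black bar 70 mm long, 14 thick, 28 high, orange mark on top at its +x end, 18 mm clear of the cover on a 13 mm stud with a 28 mm washer. Point: middle of the bar, on the turning axis, 32 mm above the cover, 14 under the bar's top; x along the bar (turns with it), y across it (the way to grip), z out of the cover, along the axis.
- knob_b_grip (a point): Knob b, lower row, right (-y), diagonal to knob d: black bar 70 mm long, 14 thick, 28 high, orange mark on top at its +x end, 18 mm clear of the cover on a 13 mm stud with a 28 mm washer. Point: middle of the bar, on the turning axis, 32 mm above the cover, 14 under the bar's top; x along the bar (turns with it), y across it (the way to grip), z out of the cover, along the axis.
- knob_c_grip (a point): Knob c, upper (far) row, right (-y), diagonal to knob a: black bar 70 mm long, 14 thick, 28 high, orange mark on top at its +x end, 18 mm clear of the cover on a 13 mm stud with a 28 mm washer. Point: middle of the bar, on the turning axis, 32 mm above the cover, 14 under the bar's top; x along the bar (turns with it), y across it (the way to grip), z out of the cover, along the axis.
- knob_d_grip (a point): Knob d, upper (far) row, left (+y), diagonal to knob b: black bar 70 mm long, 14 thick, 28 high, orange mark on top at its +x end, 18 mm clear of the cover on a 13 mm stud with a 28 mm washer. Point: middle of the bar, on the turning axis, 32 mm above the cover, 14 under the bar's top; x along the bar (turns with it), y across it (the way to grip), z out of the cover, along the axis.
- knob_a (a joint): How far the stud of knob a is screwed in, rad; grows clockwise seen from outside the cover. Starts loose at 0 to 0.35; drag 0.12 N m; stays where left. Somewhere from 1.5 to 2.0 (differs by knob, unknown) the stud comes up hard on its seat and turns no further; the bar still gives a little on its sprung hub (see twist_a).
- knob_b (a joint): How far the stud of knob b is screwed in, rad; grows clockwise seen from outside the cover. Starts loose at 0 to 0.35; drag 0.12 N m; stays where left. Somewhere from 1.5 to 2.0 (differs by knob, unknown) the stud comes up hard on its seat and turns no further; the bar still gives a little on its sprung hub (see twist_b).
- knob_c (a joint): How far the stud of knob c is screwed in, rad; grows clockwise seen from outside the cover. Starts loose at 0 to 0.35; drag 0.12 N m; stays where left. Somewhere from 1.5 to 2.0 (differs by knob, unknown) the stud comes up hard on its seat and turns no further; the bar still gives a little on its sprung hub (see twist_c).
- knob_d (a joint): How far the stud of knob d is screwed in, rad; grows clockwise seen from outside the cover. Starts loose at 0 to 0.35; drag 0.12 N m; stays where left. Somewhere from 1.5 to 2.0 (differs by knob, unknown) the stud comes up hard on its seat and turns no further; the bar still gives a little on its sprung hub (see twist_d).
- twist_a (a joint): Spring twist of the bar of knob a on its stud, rad, same sense: 0 when let go, 0.25 rad per N m applied, so about 0.03 while the stud turns freely. Once the stud is on its seat it climbs with the bar: 0.1 to 0.2 (0.4 to 0.8 N m) is firm, more than 0.3 (1.2 N m) is forced. The bar stands at knob_a + twist_a.
- twist_b (a joint): Spring twist of the bar of knob b on its stud, rad, same sense: 0 when let go, 0.25 rad per N m applied, so about 0.03 while the stud turns freely. Once the stud is on its seat it climbs with the bar: 0.1 to 0.2 (0.4 to 0.8 N m) is firm, more than 0.3 (1.2 N m) is forced. The bar stands at knob_b + twist_b.
- twist_c (a joint): Spring twist of the bar of knob c on its stud, rad, same sense: 0 when let go, 0.25 rad per N m applied, so about 0.03 while the stud turns freely. Once the stud is on its seat it climbs with the bar: 0.1 to 0.2 (0.4 to 0.8 N m) is firm, more than 0.3 (1.2 N m) is forced. The bar stands at knob_c + twist_c.
- twist_d (a joint): Spring twist of the bar of knob d on its stud, rad, same sense: 0 when let go, 0.25 rad per N m applied, so about 0.03 while the stud turns freely. Once the stud is on its seat it climbs with the bar: 0.1 to 0.2 (0.4 to 0.8 N m) is firm, more than 0.3 (1.2 N m) is forced. The bar stands at knob_d + twist_d.
- roller_mid (a point): Bystander: spare white roller standing upright, 60 mm across, 80 mm high; point half-way up its axis.
- wrench_grip (a point): Bystander: steel open-ended spanner 170 mm long lying on the work surface; point on its handle.
- oiler_mid (a point): Bystander: clear oil bottle with a yellow cap, 48 mm across, 120 mm high; point half-way up its axis.

How it is judged:
By the outcome, as a careful person would: the job done as asked, in the order asked, and still so for the second after the job is handed in, with the robot touching nothing.
It also fails if it takes over 72 s, if anything falls off the work surface, if the arm or the gripper's body presses on something with over 40 N, if the wrist force passes 120 N, or if a joint passes its speed limit or range.

## Working session

There is one attempt and no reset: what is moved stays moved. The work goes in short steps, Python scripts to look and compute and a tool call to move; the robot and the scene stay as the last step left them, time stands still between calls to the robot, and variables do not carry over. Pictures are saved under pics/ and viewed, and the job is handed in when it is done.

Besides the shell and the picture viewer there is one more tool, called after ">>>" as name([rows], argument=value, ...), one row to a line, values as JSON. move_arm: Moves the arm, as the interface text tells. Its arguments: {"type":"object","properties":{"motion":{"type":"array","items":{"type":"array","items":{"type":"array","items":{"type":"number"}}}},"grip_force":{"type":"number"}},"required":["motion"]}

```bash
ls; mkdir -p pics
python3 - <<'E'
from workcell import robot, viewer
import cv2
for n in ["scene","side","wrist"]:
    c=viewer.get_calibration(n); print(n,c)
s=robot.sense(); print(s)
for n in ["scene","side"]:
    cv2.imwrite(f"pics/{n}0.png",viewer.read_camera(n)[:,:,::-1])
E
```

```text
pics
scene {'K': array([[530.65228058,   0.        , 311.56941741],
       [  0.        , 530.65228058, 234.10251213],
       [  0.        ,   0.        ,   1.        ]]), 'k1': -0.06533887217106954, 'rvec': array([ 2.24353151,  1.12502769, -0.41354171]), 'tvec': array([-0.32546651, -0.28756536,  1.63657337])}
side {'K': array([[438.15998756,   0.        , 320.08833784],
       [  0.        , 438.15998756, 239.16606506],
       [  0.        ,   0.        ,   1.        ]]), 'k1': -0.10066338436778037, 'rvec': array([ 2.26317323, -0.20974876,  0.0893833 ]), 'tvec': array([-0.55640906,  0.15697156,  0.88126608])}
wrist {'K': array([[337.64296979,   0.        , 320.54175407],
       [  0.        , 337.64296979, 242.58903884],
       [  0.        ,   0.        ,   1.        ]]), 'k1': 0.0203546043971636, 'mount': array([[ 4.67364249e-04, -9.63301329e-01, -2.68421927e-01,
         7.43257123e-02],
       [ 9.99999876e-01,  4.03798518e-04,  2.92019889e-04,
        -2.60406070e-03],
       [-1.72914771e-04, -2.68422030e-01,  9.63301398e-01,
         1.97531567e-02],
       [ 0.00000000e+00,  0.00000000e+00,  0.00000000e+00,
         1.00000000e+00]])}
{'time_s': 0.0, 'joint_pos': array([ 1.13531097,  0.60011718, -0.00254546,  1.6001128 ,  0.00181892,
        0.94289644, -0.07976953]), 'qd': array([-2.76279178e-03,  4.70824344e-05,  4.04382006e-04, -5.28437530e-05,
       -9.87426321e-04, -7.98867709e-05, -3.93475006e-04]), 'joint_torque': array([ 4.27482519e-04, -7.65075588e+01,  1.49695370e+00, -2.52357262e+01,
       -5.24715765e-02,  1.69198582e-02,  1.40629004e-04]), 'eef_pos': array([ 0.25451268, -0.67864889,  0.40387156]), 'tcp_rot': array([ 9.83942858e-01,  1.78482116e-01, -2.12140495e-04, -7.35967216e-04]), 'force': array([-0.2086489 , -0.5864919 , -0.06095991]), 'wrist_torque': array([-0.00842613,  0.04058689,  0.03882562]), 'gripper_width': 0.09280852528737171}
```

View pics/scene0.png

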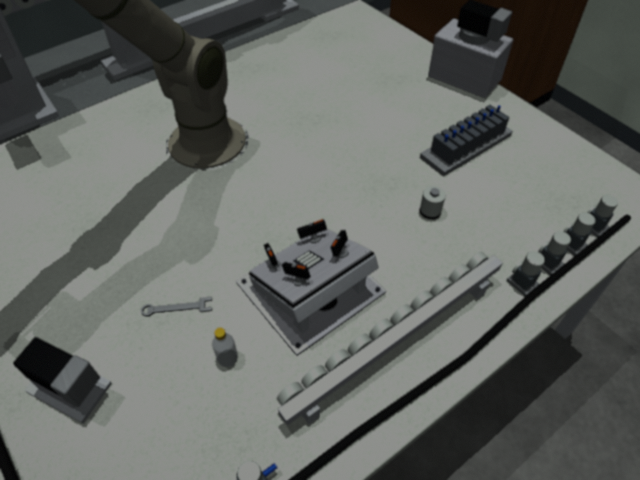

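View pics/side0.png

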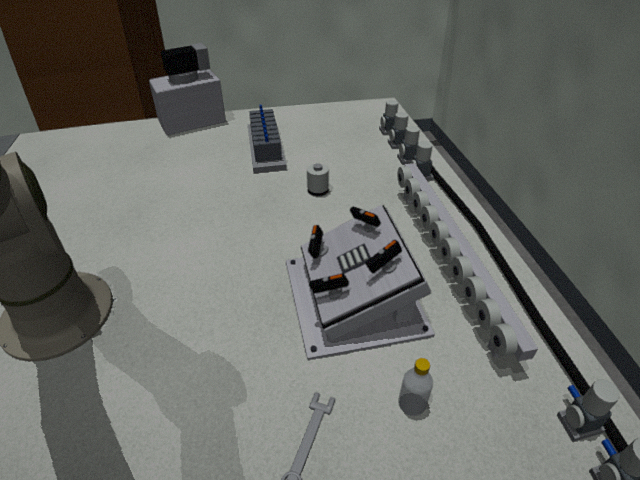

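Run:
```python
import cv2
a=cv2.imread("pics/side0.png")[195:365,275:445]; cv2.imwrite("pics/side0z.png",cv2.resize(a,(595,595),interpolation=cv2.INTER_CUBIC))
a=cv2.imread("pics/scene0.png")[210:355,230:390]; cv2.imwrite("pics/scene0z.png",cv2.resize(a,(640,580),interpolation=cv2.INTER_CUBIC))
```

```text
(no output)
```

View pics/side0z.png

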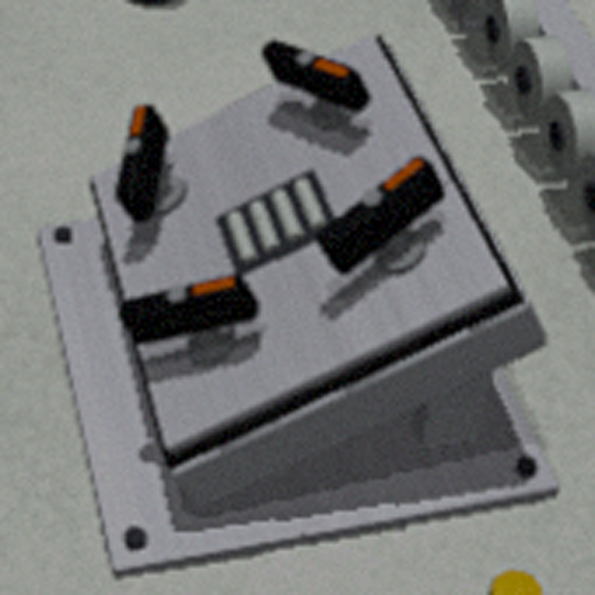

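View pics/scene0z.png

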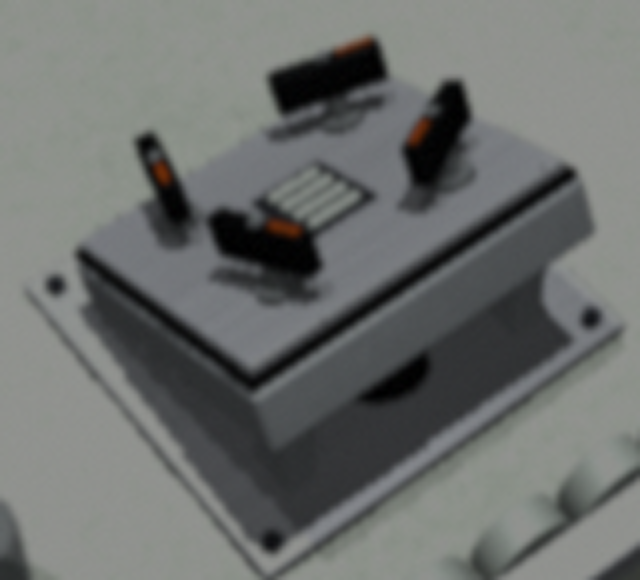

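```bash
cat > h.py <<'E'
import numpy as np, cv2
from scipy.spatial.transform import Rotation as R
from scipy.optimize import least_squares
from workcell import robot, viewer
C={n:viewer.get_calibration(n) for n in ["scene","side","wrist"]}
def proj(n,P,st=None):
    P=np.atleast_2d(P); c=C[n]
    if n=="wrist":
        T=np.eye(4);T[:3,:3]=R.from_quat(st["tcp_rot"]).as_matrix();T[:3,3]=st["eef_pos"]
        W=np.linalg.inv(T@c["mount"]); rv=cv2.Rodrigues(W[:3,:3])[0];tv=W[:3,3]
    else: rv,tv=c["rvec"],c["tvec"]
    return cv2.projectPoints(P.astype(float),rv,tv,c["K"],np.array([c["k1"],0,0,0.]))[0][:,0]
t=np.radians(25)
U=np.array([np.cos(t),0,np.sin(t)]);V=np.array([0,1.,0]);N=np.array([-np.sin(t),0,np.cos(t)])
KN={'a':(-.055,.06),'b':(-.055,-.06),'c':(.055,-.06),'d':(.055,.06)}
def world(pose,p): return R.from_euler('z',pose[2]).apply(np.atleast_2d(p))+[pose[0],pose[1],0]
def kpt(k,ang,l,w,h):
    # ang: bar x axis angle from U towards V (ccw about N)
    u,v=KN[k]; x=np.cos(ang)*U+np.sin(ang)*V; y=-np.sin(ang)*U+np.cos(ang)*V
    return np.array([0,0,.11])+u*U+v*V+l*x+w*y+h*N
E
cat > fit.py <<'E'
from h import *
fs=lambda l:np.array(l)/3.5+[275,195]; fc=lambda l:np.array(l)/4.+[230,210]
side=[((-.125,-.135,0),(117,574)),((.125,-.135,.0),(556,494)),((-.125,.135,.01),(40,228))]
scene=[((-.125,-.135,0.01),(25,285)),((.125,-.135,.01),(268,578)),((.125,.135,.01),(625,328))]
# cover corners (L along slope, W across)
sidec=[((-1,-1),(170,458)),((1,-1),(520,300)),((1,1),(378,38)),((-1,1),(93,182))]
scenec=[((-1,-1),(80,252)),((1,-1),(255,383)),((1,1),(577,172))]
org_s={'a':(140,120),'d':(332,68),'c':(405,174),'b':(214,286)}
org_c={'b':(161,173),'c':(284,228),'d':(420,132),'a':(354,45)}
def res(p):
    o=[]
    for P,z in side:o+=list(proj("side",world(p,P))[0]-fs(z))
    for P,z in scene:o+=list(proj("scene",world(p,P))[0]-fc(z))
    for (a,b),z in sidec:o+=list(proj("side",world(p,[0,0,.11]+a*p[3]/2*U+b*p[4]/2*V))[0]-fs(z))
    for (a,b),z in scenec:o+=list(proj("scene",world(p,[0,0,.11]+a*p[3]/2*U+b*p[4]/2*V))[0]-fc(z))
    for i,k in enumerate('abcd'):
        P=world(p,kpt(k,p[5+i],p[9],0,.046))
        o+=list(proj("side",P)[0]-fs(org_s[k]))+list(proj("scene",P)[0]-fc(org_c[k]))
    return np.array(o)
r=least_squares(res,[.7,0,.3,.205,.23,1.5,-1.5,-.5,-.5,.02],loss='soft_l1')
print(np.round(r.x,4)); print(np.round(r.fun.reshape(-1,2),1).tolist())
E
python3 fit.py
```

```text
[ 0.6269 -0.0625  0.0235  0.1959  0.2234  1.3664 -0.4124  0.4111 -1.248
  0.0163]
[[-1.1, 1.4], [0.7, 0.6], [-0.9, -1.2], [-0.8, -0.7], [-0.4, -0.3], [0.2, -1.5], [0.4, -2.1], [1.0, -5.0], [1.1, -3.6], [0.6, -3.3], [-1.0, -1.4], [-1.1, -1.5], [-0.5, -2.6], [0.2, 1.2], [-0.8, 1.2], [0.7, 0.4], [0.6, 0.7], [0.0, -0.0], [0.7, 0.5], [-0.2, -0.0], [0.2, 0.1]]
```

```bash
cat > ov.py <<'E'
from h import *
def overlay(img,n,p,angs,crop,s,out,st=None):
    x0,x1,y0,y1=crop
    im=cv2.resize(img[y0:y1,x0:x1],None,fx=s,fy=s,interpolation=cv2.INTER_CUBIC)
    def line(P,c):
        q=((proj(n,world(p,P),st)+.5-[x0,y0])*s-.5).astype(int)
        for i in range(len(q)): cv2.line(im,tuple(map(int,q[i])),tuple(map(int,q[(i+1)%len(q)])),c,1)
    line([(a*.125,b*.135,.01) for a,b in((1,1),(1,-1),(-1,-1),(-1,1))],(0,255,0))
    line([np.array([0,0,.11])+a*.1025*U+b*.115*V for a,b in((1,1),(1,-1),(-1,-1),(-1,1))],(0,255,255))
    for k,A in zip('abcd',angs):
        for h in(.018,.046): line([kpt(k,A,a*.035,b*.007,h) for a,b in((1,1),(1,-1),(-1,-1),(-1,1))],(255,255,0))
        line([kpt(k,0,.014*np.cos(f),.014*np.sin(f),0.002) for f in np.linspace(0,6.28,16)],(255,0,255))
    cv2.imwrite(out,im)
if __name__=="__main__":
    p=[.6269,-.0625,.0235];A=[1.366,-.412,.411,-1.248]
    overlay(cv2.imread("pics/side0.png"),"side",p,A,(275,445,195,365),3.5,"pics/ov1.png")
    overlay(cv2.imread("pics/scene0.png"),"scene",p,A,(230,390,210,355),4,"pics/ov2.png")
E
python3 ov.py
```

```text
(no output)
```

View pics/ov1.png

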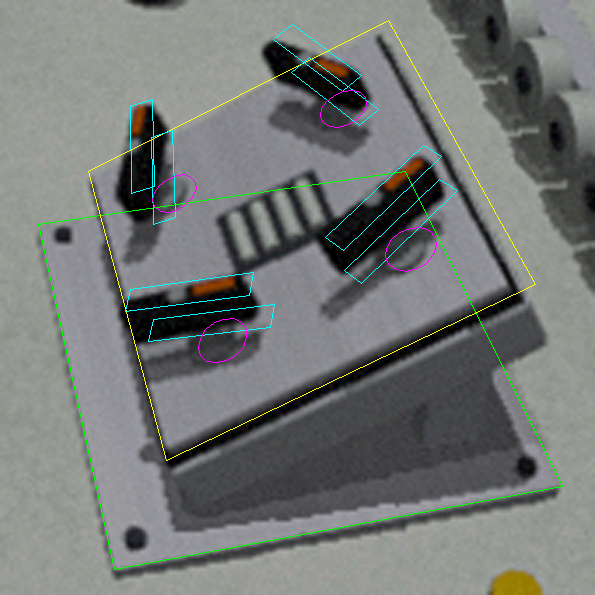

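View pics/ov2.png

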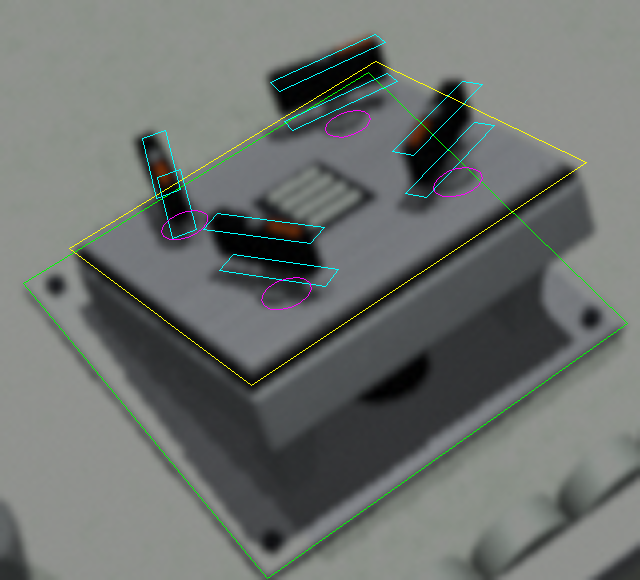

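```bash
cat > fit2.py <<'E'
from h import *
fs=lambda l:(np.array(l)+.5)/3.5-.5+[275,195]; fc=lambda l:(np.array(l)+.5)/4.-.5+[230,210]
side=[((-.125,-.135,0),(115,575)),((.125,-.135,.0),(556,496)),((-.125,.135,.01),(40,228))]
scene=[((-.125,-.135,0.01),(25,285)),((.125,-.135,.01),(268,578)),((.125,.135,.01),(625,326))]
sidec=[((-1,-1),(168,452)),((1,-1),(520,295)),((1,1),(378,36)),((-1,1),(93,182))]
scenec=[((-1,-1),(80,248)),((1,-1),(253,376)),((1,1),(575,166))]
def res(p):
    o=[]
    t=p[5];U=np.array([np.cos(t),0,np.sin(t)]);o0=np.array([p[6],0,p[7]])
    for P,z in side:o+=list(proj("side",world(p,P))[0]-fs(z))
    for P,z in scene:o+=list(proj("scene",world(p,P))[0]-fc(z))
    for (a,b),z in sidec:o+=list(proj("side",world(p,o0+a*p[3]/2*U+b*p[4]/2*V))[0]-fs(z))
    for (a,b),z in scenec:o+=list(proj("scene",world(p,o0+a*p[3]/2*U+b*p[4]/2*V))[0]-fc(z))
    return np.array(o)
r=least_squares(res,[.7,0,.3,.205,.23,.43,0,.11],loss='soft_l1')
print(np.round(r.x,4),np.degrees(r.x[5])); print(np.round(r.fun.reshape(-1,2),1).tolist())
E
python3 fit2.py
```

```text
[ 0.6271 -0.0617  0.022   0.195   0.221   0.431  -0.0024  0.1046] 24.692442448774564
[[-0.2, 1.0], [1.0, 0.2], [-0.4, -1.2], [-0.1, -0.5], [0.2, 0.0], [0.9, -0.6], [-0.1, 0.9], [-0.9, -1.2], [0.3, -0.1], [0.2, -1.1], [-0.1, 0.1], [-0.1, 0.9], [-0.7, 0.4]]
```

```bash
cat >> h.py <<'E'
POSE=[.627,-.062,.0225]; CZ=.107
def target(k,psi,h,pose=None,uv=None):
    """TCP pose with grasp pt at height h above cover over knob k, tool x along psi"""
    pose=pose or POSE
    u,v=uv if uv is not None else KN[k]
    Rz=R.from_euler('z',pose[2]).as_matrix()
    x=Rz@(np.cos(psi)*U+np.sin(psi)*V); n=Rz@N; z=-n
    g=Rz@(np.array([0,0,CZ])+u*U+v*V+h*N)+[pose[0],pose[1],0]
    return g-.167*z, np.c_[x,np.cross(z,x),z]
def rel(T,st):
    Rt=R.from_quat(st["tcp_rot"]).as_matrix()
    return np.round(np.r_[Rt.T@(T[0]-st["eef_pos"]),R.from_matrix(Rt.T@T[1]).as_rotvec()],4).tolist()
def st_print(st):
    Rt=R.from_quat(st["tcp_rot"]).as_matrix()
    print("t",round(st["time_s"],2),"q",np.round(st["joint_pos"],2),"p",np.round(st["eef_pos"],4),"f_tool",np.round(Rt.T@st["force"],2),"tq_tool",np.round(Rt.T@st["wrist_torque"],3),"w",round(st["gripper_width"],4))
E
python3 - <<'E'
from h import *
st=robot.sense();st_print(st)
print(rel(target('a',np.pi/2,.2,uv=(0,-.02)),st))
E
```

```text
t 0.1 q [ 1.14  0.6  -0.    1.6   0.    0.94 -0.08] p [ 0.2545 -0.6787  0.404 ] f_tool [ 0.73 -0.4   0.17] tq_tool [-0.014  0.015  0.001] w 0.093
[0.4123, -0.4789, -0.0351, -0.3804, 0.2684, -1.214]
```

>>> move_arm([
  [[0.412,-0.479,-0.035,-0.38,0.268,-1.214,0.05],[0.412,-0.479,-0.035,-0.38,0.268,-1.214,0.05],[0.412,-0.479,-0.035,-0.38,0.268,-1.214,0.05],[0.412,-0.479,-0.035,-0.38,0.268,-1.214,0.05],[0.412,-0.479,-0.035,-0.38,0.268,-1.214,0.05],[0.412,-0.479,-0.035,-0.38,0.268,-1.214,0.05],[0.412,-0.479,-0.035,-0.38,0.268,-1.214,0.05],[0.412,-0.479,-0.035,-0.38,0.268,-1.214,0.05]],
])

```text
time_s: 0.77
eef_pos: [0.3693, -0.3642, 0.4233]
tcp_rot: [0.782, 0.599, 0.123, 0.121]
force: [0.6, -0.7, 0.6]
gripper_width: 0.0502
```

Run:
```python
from h import *
st=robot.sense();st_print(st)
print(rel(target('a',np.pi/2,.2,uv=(0,-.02)),st))
```

```text
t 0.77 q [ 1.11  0.33 -0.49  2.12 -0.05  0.43  0.44] p [ 0.3693 -0.3642  0.4233] f_tool [-0.51  0.89 -0.35] tq_tool [ 0.228 -0.075 -0.034] w 0.0502
[0.2961, 0.0287, 0.0076, -0.086, 0.0623, -0.2739]
```

>>> move_arm([
  [[0.296,0.029,0.008,-0.086,0.062,-0.274,0.05],[0.296,0.029,0.008,-0.086,0.062,-0.274,0.05],[0.296,0.029,0.008,-0.086,0.062,-0.274,0.05],[0.296,0.029,0.008,-0.086,0.062,-0.274,0.05],[0.296,0.029,0.008,-0.086,0.062,-0.274,0.05],[0.296,0.029,0.008,-0.086,0.062,-0.274,0.05],[0.296,0.029,0.008,-0.086,0.062,-0.274,0.05],[0.296,0.029,0.008,-0.086,0.062,-0.274,0.05]],
])

```text
time_s: 1.43
eef_pos: [0.4743, -0.0874, 0.4396]
tcp_rot: [0.685, 0.696, 0.154, 0.151]
force: [0.3, -0.3, -0.4]
gripper_width: 0.0502
```

Run:
```python
from h import *
st=robot.sense();st_print(st)
print(rel(target('a',np.pi/2,.2,uv=(0,-.02)),st))
cv2.imwrite("pics/w1.png",viewer.read_camera("wrist")[:,:,::-1])
np.savez("w1.npz",**st)
st_print(robot.sense())
```

```text
t 1.43 q [ 0.35  0.22 -0.32  2.22  0.15  0.28 -0.07] p [ 0.4743 -0.0874  0.4396] f_tool [-0.34  0.11  0.49] tq_tool [ 0.312 -0.068 -0.017] w 0.0502
[0.0019, -0.0017, -0.0008, -0.0014, 0.0012, -0.0061]
t 1.48 q [ 0.33  0.22 -0.32  2.22  0.15  0.28 -0.08] p [ 0.477  -0.0782  0.4404] f_tool [ 2.63  1.84 -0.4 ] tq_tool [ 0.113  0.129 -0.001] w 0.0502
```

View pics/w1.png

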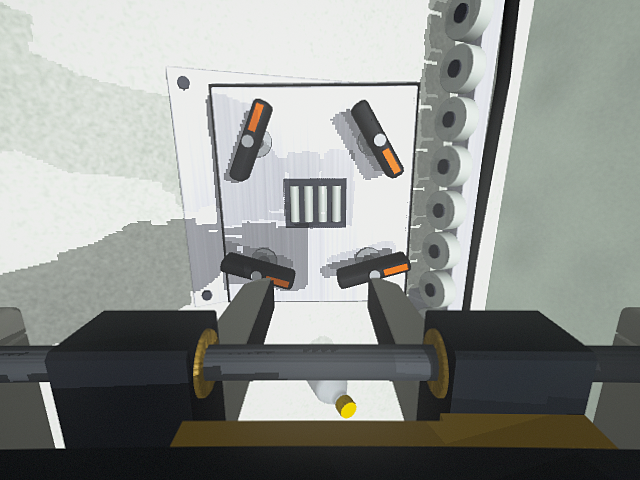

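Run:
```python
from h import *
st=robot.sense();st_print(st)
im=viewer.read_camera("wrist")[:,:,::-1].copy()
cv2.imwrite("pics/w2.png",im)
import pickle;pickle.dump(st,open("w2.pkl","wb"))
st_print(robot.sense())
im=im[60:320,150:450]
cv2.imwrite("pics/w2z.png",cv2.resize(im,None,fx=2.3,fy=2.3,interpolation=cv2.INTER_CUBIC))
```

```text
t 1.48 q [ 0.33  0.22 -0.32  2.22  0.15  0.28 -0.08] p [ 0.477  -0.0782  0.4404] f_tool [ 2.63  1.84 -0.4 ] tq_tool [ 0.113  0.129 -0.001] w 0.0502
t 1.53 q [ 0.34  0.22 -0.33  2.22  0.15  0.28 -0.07] p [ 0.4761 -0.0812  0.4401] f_tool [-0.39  0.78 -0.43] tq_tool [ 0.299 -0.04  -0.054] w 0.0502
```

View pics/w2z.png

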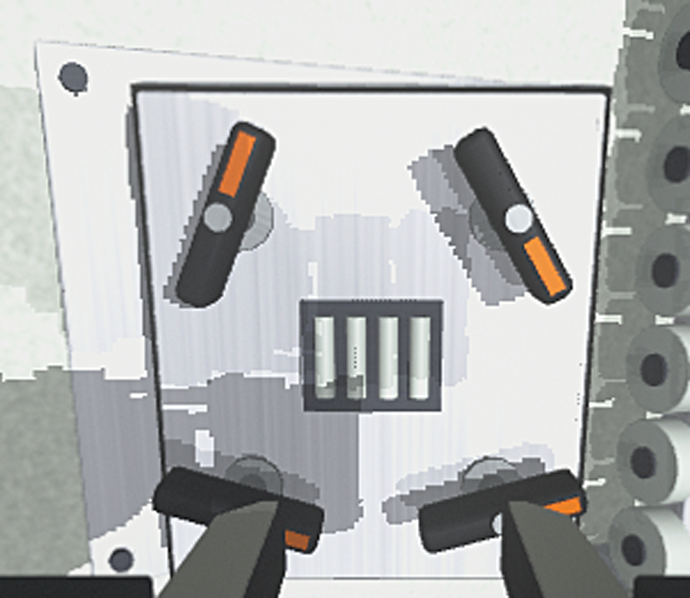

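```bash
cat > fit3.py <<'E'
from h import *
import pickle,h
st=pickle.load(open("w2.pkl","rb"))
im=cv2.imread("pics/w2.png"); hsv=cv2.cvtColor(im,cv2.COLOR_BGR2HSV)
m=((hsv[...,0]<16)&(hsv[...,1]>150)&(hsv[...,2]>120)).astype(np.uint8);m[310:]=0
n,l,s,c=cv2.connectedComponentsWithStats(m)
print([(s[i,4],c[i].round(1).tolist()) for i in range(1,n) if s[i,4]>15])
fw=lambda l:(np.array(l)+.5)/2.3-.5+[150,60]
fs=lambda l:(np.array(l)+.5)/3.5-.5+[275,195]; fc=lambda l:(np.array(l)+.5)/4.-.5+[230,210]
w=[('a',0,.046,(218,217)),('d',0,.046,(518,218)),('a',.0,.002,(241,218)),('d',0,.002,(498,218)),('b',0,.002,(253,484)),('c',0,.002,(490,487))]
sd=[('a',0,.046,(133,147)),('d',0,.046,(303,60)),('c',0,.046,(372,198)),('b',0,.046,(177,294))]
sc=[('b',0,.046,(153,155)),('d',0,.046,(440,112)),('a',0,.046,(322,58)),('c',0,.046,(250,218))]
side=[((-.125,-.135,0),(115,575)),((.125,-.135,.0),(556,496)),((-.125,.135,.01),(40,228))]
scene=[((-.125,-.135,0.01),(25,285)),((.125,-.135,.01),(268,578)),((.125,.135,.01),(625,326))]
sidec=[((-1,-1),(168,452)),((1,-1),(520,295)),((1,1),(378,36)),((-1,1),(93,182))]
scenec=[((-1,-1),(80,248)),((1,-1),(253,376)),((1,1),(575,166))]
wc=[((-1,1),(135,89)),((1,1),(607,92))]
def res(p,full=False):
    dz=[0,0,p[3]-.11]; o=[]; tot=[]
    for nm,L,F,S in(("wrist",w,fw,st),("side",sd,fs,None),("scene",sc,fc,None)):
        for k,ll,hh,z in L: o+=list(proj(nm,world(p,kpt(k,0,0,0,hh)+dz),S)[0]-F(z))
    for P,z in side:o+=list(proj("side",world(p,P))[0]-fs(z))
    for P,z in scene:o+=list(proj("scene",world(p,P))[0]-fc(z))
    for nm,L,F,S in(("wrist",wc,fw,st),("side",sidec,fs,None),("scene",scenec,fc,None)):
        for (a,b),z in L:o+=list(proj(nm,world(p,[0,0,p[3]]+a*p[4]/2*U+b*p[5]/2*V),S)[0]-F(z))
    return np.array(o)
r=least_squares(res,[.627,-.062,.0225,.107,.2,.22],loss='soft_l1')
print(np.round(r.x,4)); print(np.round(r.fun.reshape(-1,2),1).tolist())
rot=lambda k,a,l: world(r.x,kpt(k,a,l,0,.046)+[0,0,r.x[3]-.11])
E
python3 fit3.py
```

```text
[(np.int32(201), [252.6, 131.0]), (np.int32(178), [386.3, 175.3]), (np.int32(71), [395.8, 279.7]), (np.int32(59), [278.5, 294.4])]
[ 0.6222 -0.0614  0.0267  0.1065  0.1942  0.2204]
[[1.4, 0.7], [-0.5, 0.6], [0.9, -0.3], [1.2, -0.0], [1.1, -0.6], [0.3, -1.7], [0.2, 0.9], [1.1, 0.6], [0.5, 1.0], [0.7, 0.9], [1.4, 1.6], [-1.4, 0.7], [0.6, 0.6], [2.6, 1.9], [-2.5, 1.5], [-1.3, 0.2], [-2.9, -0.8], [-1.1, -1.6], [-0.6, -1.7], [-0.4, -2.4], [-0.1, 0.3], [0.2, -0.3], [-0.9, 0.3], [-2.4, -2.3], [-1.3, -0.9], [-0.9, -1.4], [-0.4, -0.8], [-0.4, -0.8], [-1.5, -1.3]]
```

```bash
cat >> fit3.py <<'E'
print("knob only")
def mk(use):
    def resk(p):
        dz=[0,0,p[3]-.11]; o=[]
        for nm,L,F,S in(("wrist",w,fw,st),("side",sd,fs,None),("scene",sc,fc,None)):
            if nm in use:
                for k,ll,hh,z in L: o+=list(proj(nm,world(p,kpt(k,0,0,0,hh)+dz),S)[0]-F(z))
        return np.array(o)
    return resk
for use in (["wrist"],["side","scene"],["wrist","side","scene"]):
    r=least_squares(mk(use),[.622,-.062,.0225,.107],loss='soft_l1')
    print(use,np.round(r.x,4)); print(np.round(r.fun.reshape(-1,2),1).tolist())
org={'a':c[1:][0]}
cs=[c[i] for i in range(1,n) if s[i,4]>15]
for k,cc,a0 in zip('adcb',cs,[1.2,-1,.3,-.35]):
    f=least_squares(lambda q:proj("wrist",rot(k,q[0],q[1]),st)[0]-cc,[a0,.02])
    print(k,f.x,np.degrees(f.x[0]),f.cost)
E
sed -i 's/^rot=.*/rot=lambda k,a,l: world(r.x,kpt(k,a,l,0,.046)+[0,0,r.x[3]-.11])/' fit3.py; python3 fit3.py|tail -12
```

```text
[[1.4, 0.7], [-0.5, 0.6], [0.9, -0.3], [1.2, -0.0], [1.1, -0.6], [0.3, -1.7], [0.2, 0.9], [1.1, 0.6], [0.5, 1.0], [0.7, 0.9], [1.4, 1.6], [-1.4, 0.7], [0.6, 0.6], [2.6, 1.9], [-2.5, 1.5], [-1.3, 0.2], [-2.9, -0.8], [-1.1, -1.6], [-0.6, -1.7], [-0.4, -2.4], [-0.1, 0.3], [0.2, -0.3], [-0.9, 0.3], [-2.4, -2.3], [-1.3, -0.9], [-0.9, -1.4], [-0.4, -0.8], [-0.4, -0.8], [-1.5, -1.3]]
knob only
['wrist'] [ 0.6202 -0.0613  0.0238  0.1094]
[[0.0, 0.3], [-0.4, 0.6], [-0.2, -0.6], [1.2, -0.0], [-0.1, 0.2], [-0.0, -0.7]]
['side', 'scene'] [ 0.6205 -0.0632  0.0171  0.1104]
[[-0.2, -0.2], [1.0, -0.3], [-0.2, 0.3], [-0.3, 0.1], [0.3, 0.2], [-2.4, -0.2], [-0.1, -0.5], [1.1, 0.6]]
['wrist', 'side', 'scene'] [ 0.6204 -0.0614  0.0235  0.109 ]
[[0.2, 0.4], [-0.5, 0.7], [-0.1, -0.5], [1.2, 0.1], [-0.1, 0.2], [-0.1, -0.7], [-0.6, -0.0], [0.4, -0.3], [-0.5, 0.2], [-0.4, 0.1], [0.9, 0.3], [-1.9, -0.4], [0.3, -0.5], [1.9, 0.6]]
a [1.18574236 0.02034326] 67.93803267256291 3.311953624479896e-26
d [-0.98645113  0.01994393] -56.51948650634923 1.6155871338926322e-27
c [0.28046119 0.02640818] 16.06924274915707 0.0
b [-0.31181012  0.02633279] -17.865403683702965 6.462348535570529e-27
```

```bash
sed -i 's/^POSE=.*/POSE=[.6204,-.0614,.0235]; CZ=.1093/' h.py
cat > go.py <<'E'
import sys
from h import *
k,psi,h=sys.argv[1],np.radians(float(sys.argv[2])),float(sys.argv[3])
st=robot.sense();st_print(st);print(rel(target(k,psi,h),st))
E
python3 go.py a 68 .1
```

```text
t 1.53 q [ 0.34  0.22 -0.33  2.22  0.15  0.28 -0.07] p [ 0.4761 -0.0812  0.4401] f_tool [-0.39  0.78 -0.43] tq_tool [ 0.299 -0.04  -0.054] w 0.0502
[0.0763, -0.0633, 0.0943, -0.0003, -0.005, 0.3893]
```

>>> move_arm([
  [[0.076,-0.063,0.094,0,-0.005,0.389,0.045],[0.076,-0.063,0.094,0,-0.005,0.389,0.045],[0.076,-0.063,0.094,0,-0.005,0.389,0.045],[0.076,-0.063,0.094,0,-0.005,0.389,0.045],[0.076,-0.063,0.094,0,-0.005,0.389,0.045],[0.076,-0.063,0.094,0,-0.005,0.389,0.045],[0.076,-0.063,0.094,0,-0.005,0.389,0.045],[0.076,-0.063,0.094,0,-0.005,0.389,0.045]],
])

```text
time_s: 2.2
eef_pos: [0.462, -0.0442, 0.3629]
tcp_rot: [0.779, 0.591, 0.158, 0.139]
force: [0.7, -0.6, -0.2]
gripper_width: 0.0451
```

```bash
cat > look.py <<'E'
import sys
from h import *
from ov import overlay
# args: out, angles a b c d
A=np.radians([float(x) for x in sys.argv[2:6]])
st=robot.sense();st_print(st)
im=viewer.read_camera("wrist")[:,:,::-1].copy()
cv2.imwrite(f"pics/{sys.argv[1]}_raw.png",im)
import h; 
overlay(im,"wrist",POSE,A,(60,580,0,450),1.4,f"pics/{sys.argv[1]}.png",st)
E
python3 look.py w3 67.9 -17.9 16.1 -56.5; python3 go.py a 68 .035
```

```text
t 2.2 q [ 0.16  0.32 -0.25  2.35  1.22  0.15 -1.53] p [ 0.462  -0.0442  0.3629] f_tool [-0.47  0.68  0.47] tq_tool [ 0.332 -0.116 -0.047] w 0.0451
t 2.25 q [ 0.16  0.33 -0.25  2.36  1.23  0.15 -1.55] p [ 0.4616 -0.0435  0.3619] f_tool [-0.1  -0.7  -0.15] tq_tool [ 0.379 -0.085 -0.03 ] w 0.0453
[0.0354, -0.0282, 0.0925, -0.0016, 0.0419, 0.0918]
```

View pics/w3.png

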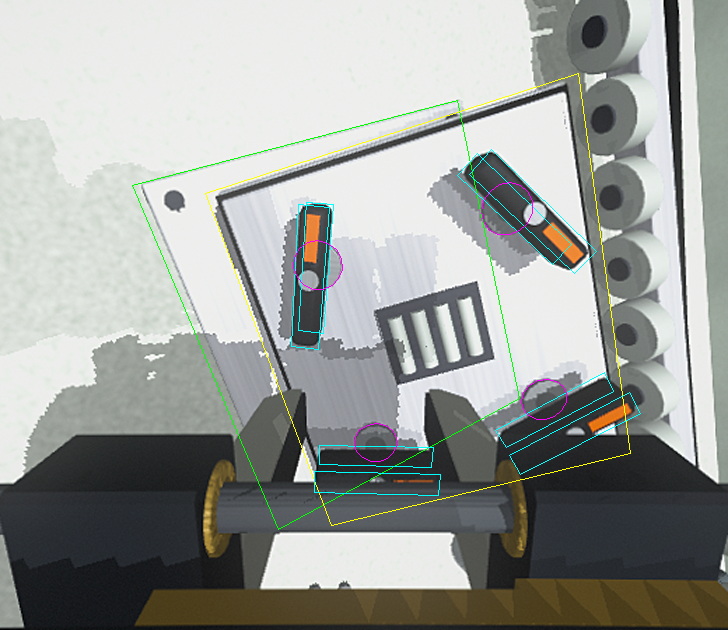

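>>> move_arm([
  [[0.035,-0.028,0.03,-0.002,0.042,0.092,0.045],[0.035,-0.028,0.03,-0.002,0.042,0.092,0.045],[0.035,-0.028,0.03,-0.002,0.042,0.092,0.045],[0.035,-0.028,0.03,-0.002,0.042,0.092,0.045],[0.035,-0.028,0.03,-0.002,0.042,0.092,0.045],[0.035,-0.028,0.03,-0.002,0.042,0.092,0.045]],
])

```text
time_s: 2.75
eef_pos: [0.4585, -0.0036, 0.3267]
tcp_rot: [0.801, 0.559, 0.181, 0.119]
force: [-0.7, -0.3, 0.2]
gripper_width: 0.0454
```

```bash
python3 go.py a 68 .1;python3 go.py a 248 .1
```

```text
t 2.75 q [ 0.24  0.42 -0.49  2.4   1.84  0.26 -2.32] p [ 0.4585 -0.0036  0.3267] f_tool [-0.46 -0.43 -0.46] tq_tool [ 0.301 -0.195 -0.049] w 0.0454
[-0.002, -0.0007, -0.0021, -0.0004, -0.0007, 0.0082]
t 2.75 q [ 0.24  0.42 -0.49  2.4   1.84  0.26 -2.32] p [ 0.4585 -0.0036  0.3267] f_tool [-0.46 -0.43 -0.46] tq_tool [ 0.301 -0.195 -0.049] w 0.0454
[-0.002, -0.0007, -0.0021, 0.0012, -0.0006, -3.1334]
```

>>> move_arm([
  [[0,0,0,0,0,-0.125,0.045],[0,0,0,0,0,-0.25,0.045],[0,0,0,0,0,-0.375,0.045],[0,0,0,0,0,-0.5,0.045],[0,0,0,0,0,-0.625,0.045],[0,0,0,0,0,-0.75,0.045],[0,0,0,0,0,-0.875,0.045],[0,0,0,0,0,-1.0,0.045]],
])

```text
time_s: 3.42
eef_pos: [0.4588, -0.0045, 0.328]
tcp_rot: [0.432, 0.875, 0.1, 0.193]
force: [-0.8, 0.3, -0.5]
gripper_width: 0.045
```

>>> move_arm([
  [[0,0,0,0,0,-0.125,0.045],[0,0,0,0,0,-0.25,0.045],[0,0,0,0,0,-0.375,0.045],[0,0,0,0,0,-0.5,0.045],[0,0,0,0,0,-0.625,0.045],[0,0,0,0,0,-0.75,0.045],[0,0,0,0,0,-0.875,0.045],[0,0,0,0,0,-1.0,0.045]],
])

```text
time_s: 4.08
eef_pos: [0.4588, -0.0046, 0.328]
tcp_rot: [-0.04, 0.975, -0.005, 0.218]
force: [-0.4, 0.7, -0.7]
gripper_width: 0.0451
```

```bash
python3 go.py a 248 .1
```

```text
t 4.08 q [-0.08  0.38 -0.07  2.41  2.47  0.12 -0.94] p [ 0.4588 -0.0046  0.328 ] f_tool [0.62 0.76 0.46] tq_tool [-0.014  0.255  0.052] w 0.0451
[0.0023, -0.0005, -0.0011, -0.0031, 0.0008, -1.1276]
```

>>> move_arm([
  [[0.002,0,-0.001,0,0,-0.125,0.045],[0.002,0,-0.001,0,0,-0.25,0.045],[0.002,0,-0.001,0,0,-0.375,0.045],[0.002,0,-0.001,0,0,-0.5,0.045],[0.002,0,-0.001,0,0,-0.625,0.045],[0.002,0,-0.001,0,0,-0.75,0.045],[0.002,0,-0.001,0,0,-0.875,0.045],[0.002,0,-0.001,0,0,-1.0,0.045]],
])

```text
time_s: 4.75
eef_pos: [0.4566, -0.0047, 0.3281]
tcp_rot: [-0.503, 0.837, -0.109, 0.189]
force: [-0.9, -0.7, 0.4]
gripper_width: 0.0448
```

```bash
python3 go.py a 248 .1; python3 go.py a 248 .036;python3 look.py w4 67.9 -17.9 16.1 -56.5
```

```text
t 4.75 q [-0.15  0.38  0.03  2.42  2.79  0.11 -0.26] p [ 0.4566 -0.0047  0.3281] f_tool [ 0.92  0.19 -0.79] tq_tool [-0.377  0.061  0.03 ] w 0.0448
[0.0006, -0.0, -0.0, -0.0031, -0.0009, -0.1276]
t 4.75 q [-0.15  0.38  0.03  2.42  2.79  0.11 -0.26] p [ 0.4566 -0.0047  0.3281] f_tool [ 0.92  0.19 -0.79] tq_tool [-0.377  0.061  0.03 ] w 0.0448
[0.0005, 0.0002, 0.064, -0.0031, -0.0009, -0.1276]
t 4.75 q [-0.15  0.38  0.03  2.42  2.79  0.11 -0.26] p [ 0.4566 -0.0047  0.3281] f_tool [ 0.92  0.19 -0.79] tq_tool [-0.377  0.061  0.03 ] w 0.0448
```

View pics/w4.png

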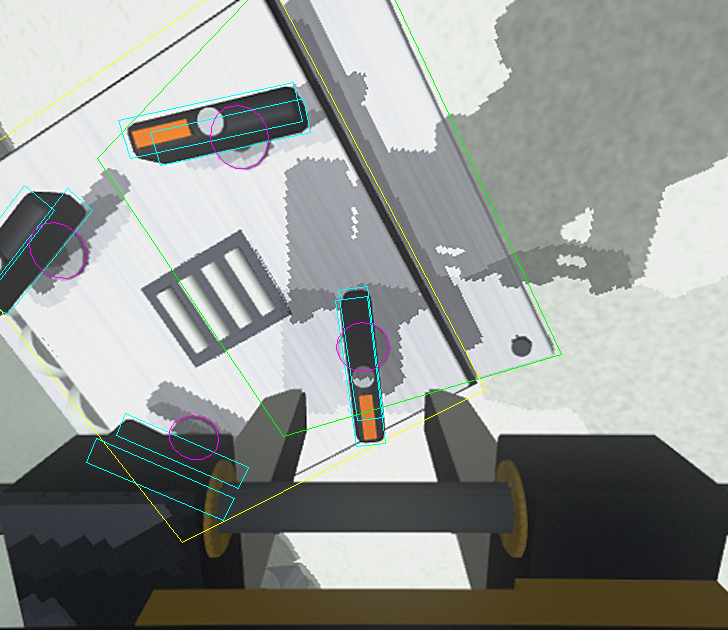

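>>> move_arm([
  [[0,0,0.02,-0.003,0,-0.125,0.045],[0,0,0.045,-0.003,0,-0.128,0.045],[0,0,0.064,-0.003,0,-0.128,0.045],[0,0,0.064,-0.003,0,-0.128,0.045],[0,0,0.064,-0.003,0,-0.128,0.045]],
])

```text
time_s: 5.22
eef_pos: [0.4836, -0.0038, 0.2693]
tcp_rot: [-0.552, 0.805, -0.118, 0.18]
force: [0.3, -0.7, 0.4]
gripper_width: 0.0451
```

```bash
python3 go.py a 248 .036
```

```text
t 5.22 q [-0.09  0.53 -0.04  2.41  2.88  0.24 -0.22] p [ 0.4836 -0.0038  0.2693] f_tool [ 0.46 -0.63 -0.25] tq_tool [-0.344  0.031  0.019] w 0.0451
[0.0007, -0.0005, -0.0008, 0.0024, -0.0016, -0.0082]
```

>>> move_arm([
  [[0,0,0,0,0,0,0.005],[0,0,0,0,0,0,0.005],[0,0,0,0,0,0,0.005],[0,0,0,0,0,0,0.005],[0,0,0,0,0,0,0.005]],
], grip_force=60)

```text
time_s: 5.63
eef_pos: [0.4838, -0.0029, 0.2704]
tcp_rot: [-0.553, 0.804, -0.118, 0.182]
force: [5.6, -4.4, 7.7]
gripper_width: 0.016
```

```bash
python3 go.py a 248 .036
```

```text
t 5.63 q [-0.1   0.53 -0.04  2.41  2.88  0.24 -0.22] p [ 0.4838 -0.0029  0.2704] f_tool [ 1.04 -9.33 -4.64] tq_tool [1.976 0.084 0.094] w 0.016
[0.0018, -0.0001, 0.0002, -0.0008, 0.0015, -0.0062]
```

>>> move_arm([
  [[0,0,0,0,0,0.1,0.005],[0,0,0,0,0,0.2,0.005],[0,0,0,0,0,0.3,0.005],[0,0,0,0,0,0.4,0.005]],
])

```text
time_s: 5.97
eef_pos: [0.4853, -0.0036, 0.2711]
tcp_rot: [-0.379, 0.899, -0.081, 0.204]
force: [2.9, -4.6, 9.0]
gripper_width: 0.0138
```

```bash
python3 go.py a 225 .036
```

```text
t 5.97 q [-0.04  0.53 -0.12  2.4   2.71  0.25 -0.45] p [ 0.4853 -0.0036  0.2711] f_tool [-1.28 -7.81 -6.92] tq_tool [ 1.488 -0.103 -0.168] w 0.0138
[0.0023, 0.0008, 0.0001, -0.0048, 0.0036, -0.0106]
```

>>> move_arm([
  [[0,0,0,0,0,0.11,0.005],[0,0,0,0,0,0.22,0.005],[0,0,0,0,0,0.33,0.005],[0,0,0,0,0,0.42,0.005],[0,0,0,0,0,0.42,0.005]],
])

```text
time_s: 6.38
eef_pos: [0.4858, -0.0044, 0.2713]
tcp_rot: [-0.182, 0.958, -0.037, 0.217]
force: [4.1, -6.5, 9.4]
gripper_width: 0.0138
```

```bash
python3 go.py a 201.2 .036
```

```text
t 6.38 q [ 0.03  0.53 -0.21  2.4   2.53  0.27 -0.7 ] p [ 0.4858 -0.0044  0.2713] f_tool [-4.87 -8.85 -6.74] tq_tool [ 1.864 -0.779 -0.072] w 0.0138
[0.0026, 0.0008, 0.0001, -0.0055, 0.006, -0.0177]
```

>>> move_arm([
  [[0,0,0,0,0,0,0.045],[0,0,0,0,0,0,0.045],[0,0,0,0,0,0,0.045],[0,0,-0.03,0,0,0,0.045],[0,0,-0.07,0,0,0,0.045],[0,0,-0.07,0,0,0,0.045]],
])

```text
time_s: 6.88
eef_pos: [0.4527, -0.0044, 0.3375]
tcp_rot: [-0.186, 0.957, -0.038, 0.218]
force: [-0.2, 0.1, 0.2]
gripper_width: 0.0444
```

```bash
python3 look.py w5 22.9 -17.9 16.1 -56.5; python3 go.py c 196 .1
```

```text
t 6.88 q [-0.08  0.36 -0.07  2.42  2.37  0.11 -0.54] p [ 0.4527 -0.0044  0.3375] f_tool [ 0.04  0.12 -0.26] tq_tool [-0.164  0.2    0.026] w 0.0444
t 6.93 q [-0.07  0.36 -0.08  2.42  2.37  0.11 -0.54] p [ 0.4531 -0.0035  0.3357] f_tool [ 0.68  0.9  -0.94] tq_tool [-0.167  0.266  0.047] w 0.0445
[-0.0595, -0.1527, 0.0087, -0.0009, 0.0045, 0.082]
```

View pics/w5.png

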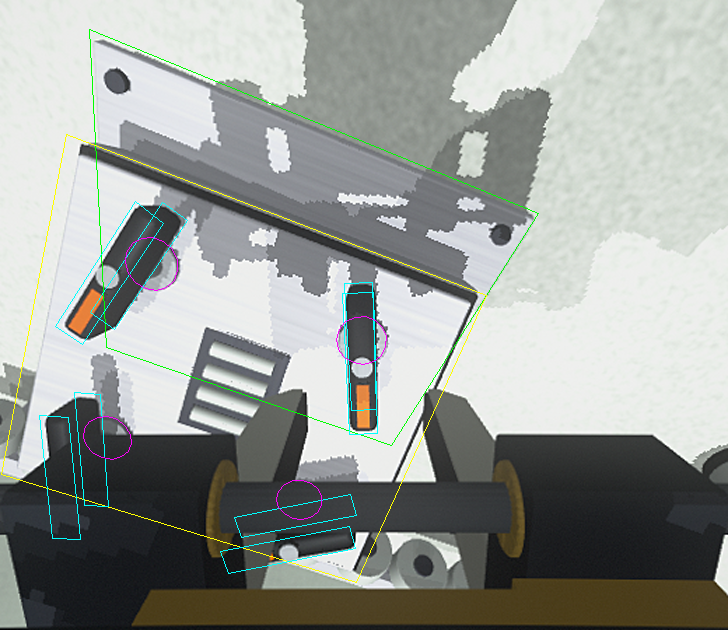

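>>> move_arm([
  [[-0.015,-0.038,0,-0.001,0.004,0.082,0.045],[-0.03,-0.076,0.002,-0.001,0.004,0.082,0.045],[-0.045,-0.115,0.005,-0.001,0.004,0.082,0.045],[-0.06,-0.153,0.009,-0.001,0.004,0.082,0.045],[-0.06,-0.153,0.009,-0.001,0.004,0.082,0.045],[-0.06,-0.153,0.009,-0.001,0.004,0.082,0.045],[-0.06,-0.153,0.009,-0.001,0.004,0.082,0.045]],
])

```text
time_s: 7.52
eef_pos: [0.5143, -0.0677, 0.3511]
tcp_rot: [-0.15, 0.965, -0.033, 0.213]
force: [1.0, -0.3, -0.7]
gripper_width: 0.0449
```

```bash
python3 look.py w6 22.9 -17.9 16.1 -56.5; python3 go.py c 196 .036
```

```text
t 7.52 q [ 0.31  0.41 -0.38  2.25  1.16  0.16  0.75] p [ 0.5143 -0.0677  0.3511] f_tool [-0.51 -0.5   1.02] tq_tool [-0.146  0.283 -0.018] w 0.0449
t 7.57 q [ 0.31  0.41 -0.38  2.25  1.15  0.17  0.77] p [ 0.5164 -0.0706  0.3517] f_tool [-2.52 -3.25  0.7 ] tq_tool [ 0.126  0.087 -0.04 ] w 0.045
[-0.0303, -0.0636, 0.0614, -0.0119, -0.0046, 0.008]
```

View pics/w6.png

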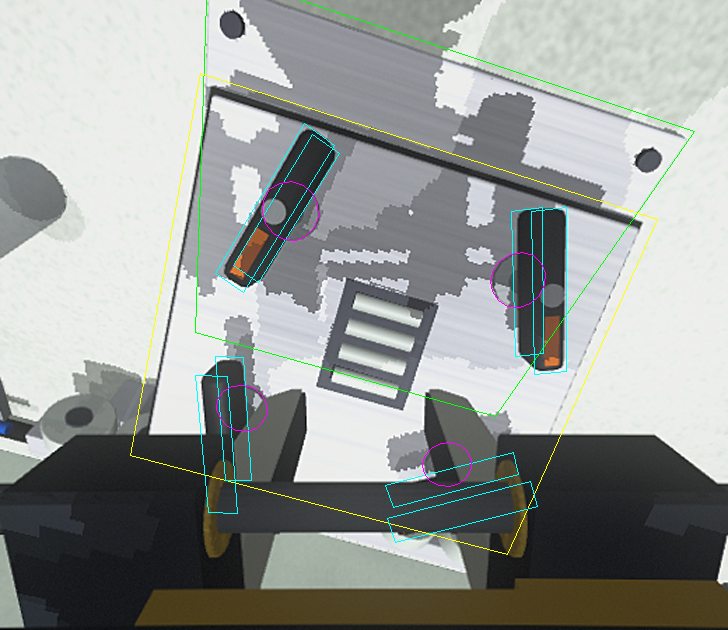

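>>> move_arm([
  [[-0.03,-0.064,0,-0.012,-0.005,0.008,0.045],[-0.03,-0.064,0,-0.012,-0.005,0.008,0.045],[-0.03,-0.064,0,-0.012,-0.005,0.008,0.045],[-0.03,-0.064,0,-0.012,-0.005,0.008,0.045],[-0.03,-0.064,0,-0.012,-0.005,0.008,0.045]],
])

```text
time_s: 7.98
eef_pos: [0.5571, -0.1203, 0.3713]
tcp_rot: [-0.146, 0.965, -0.027, 0.215]
force: [-1.2, 0.7, -0.8]
gripper_width: 0.0453
```

```bash
python3 look.py w7 22.9 -17.9 16.1 -56.5; python3 go.py c 196 .036
```

```text
t 7.98 q [ 0.59  0.47 -0.64  2.11  0.91  0.3   1.11] p [ 0.5571 -0.1203  0.3713] f_tool [1.12 1.1  0.24] tq_tool [-0.163  0.255  0.038] w 0.0453
t 8.03 q [ 0.59  0.47 -0.64  2.11  0.91  0.3   1.11] p [ 0.5568 -0.1193  0.3713] f_tool [-0.09  0.56  0.56] tq_tool [-0.199  0.25   0.057] w 0.0449
[-0.002, -0.0044, 0.0619, 0.0012, 0.0006, -0.0009]
```

View pics/w7.png

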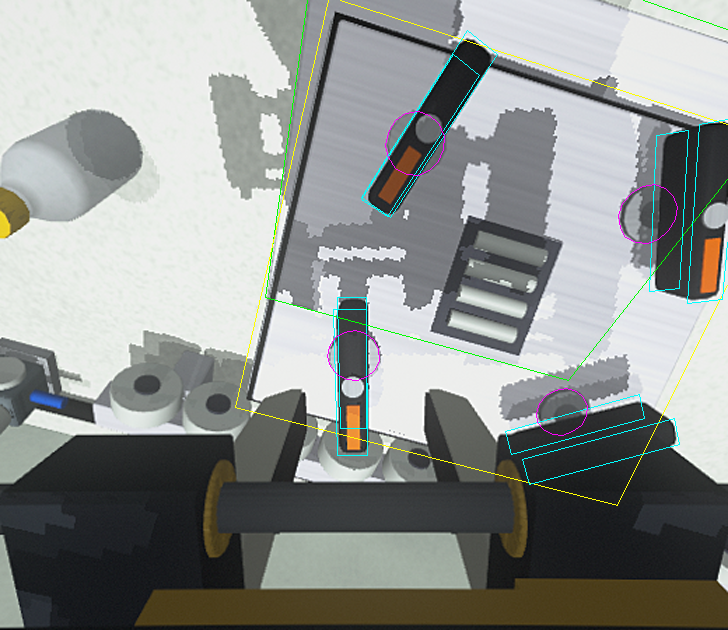

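>>> move_arm([
  [[-0.002,-0.004,0.02,0.001,0,0,0.045],[-0.002,-0.004,0.045,0.001,0,0,0.045],[-0.002,-0.004,0.062,0.001,0,0,0.045],[-0.002,-0.004,0.062,0.001,0,0,0.045],[-0.002,-0.004,0.062,0.001,0,0,0.005],[-0.002,-0.004,0.062,0.001,0,0,0.005],[-0.002,-0.004,0.062,0.001,0,0,0.005],[-0.002,-0.004,0.062,0.001,0,0,0.005]],
])

```text
time_s: 8.7
eef_pos: [0.5864, -0.1225, 0.3186]
tcp_rot: [-0.147, 0.965, -0.028, 0.216]
force: [-0.4, -0.5, -0.6]
gripper_width: 0.0227
```

```bash
python3 go.py c 196 .036
```

```text
t 8.7 q [ 0.42  0.55 -0.42  2.1   1.09  0.18  0.94] p [ 0.5864 -0.1225  0.3186] f_tool [ 0.71 -0.32  0.41] tq_tool [-0.122  0.24  -0.04 ] w 0.0227
[0.0012, 0.0007, 0.0017, -0.002, 0.0027, -0.0009]
```

Close fully, and start the turn.

>>> move_arm([
  [[0,0,0.001,0,0,0,0.005],[0,0,0.001,0,0,0,0.005],[0,0,0.001,0,0,0.1,0.005],[0,0,0.001,0,0,0.2,0.005],[0,0,0.001,0,0,0.3,0.005],[0,0,0.001,0,0,0.4,0.005]],
])

```text
time_s: 9.2
eef_pos: [0.5871, -0.1236, 0.3175]
tcp_rot: [0.051, 0.975, 0.015, 0.217]
force: [-1.9, -3.0, 5.1]
gripper_width: 0.0138
```

```bash
python3 go.py c 149.4 .036
```

```text
t 9.2 q [ 0.37  0.54 -0.34  2.11  0.98  0.14  0.63] p [ 0.5871 -0.1236  0.3175] f_tool [-0.79 -2.94 -5.49] tq_tool [ 0.561  0.112 -0.118] w 0.0138
[0.0016, 0.0012, 0.0004, -0.0016, 0.0038, 0.4067]
```

>>> move_arm([
  [[0,0,0,0,0,0.1,0.005],[0,0,0,0,0,0.2,0.005],[0,0,0,0,0,0.3,0.005],[0,0,0,0,0,0.41,0.005],[0,0,0,0,0,0.41,0.005]],
])

```text
time_s: 9.62
eef_pos: [0.5871, -0.1239, 0.3175]
tcp_rot: [0.249, 0.944, 0.059, 0.21]
force: [-2.7, -4.3, 6.2]
gripper_width: 0.0136
```

```bash
python3 go.py c 149.4 .036
```

```text
t 9.62 q [ 0.34  0.53 -0.29  2.11  0.87  0.12  0.33] p [ 0.5871 -0.1239  0.3175] f_tool [-2.28 -3.54 -6.76] tq_tool [ 0.904 -0.397 -0.012] w 0.0136
[0.0021, 0.0007, 0.0004, -0.0015, 0.0041, -0.004]
```

Release, retreat, look.

>>> move_arm([
  [[0,0,0,0,0,0,0.045],[0,0,0,0,0,0,0.045],[0,0,0,0,0,0,0.045],[0,0,-0.03,0,0,0,0.045],[0,0,-0.065,0,0,0,0.045],[0,0,-0.065,0,0,0,0.045]],
])

```text
time_s: 10.12
eef_pos: [0.5584, -0.1232, 0.3796]
tcp_rot: [0.245, 0.944, 0.059, 0.211]
force: [0.2, -0.4, 0.2]
gripper_width: 0.0441
```

```bash
python3 look.py w8 22.9 -17.9 -28.9 -56.5; python3 go.py b 162 .1
```

```text
t 10.12 q [ 0.54  0.45 -0.56  2.11  0.76  0.27  0.45] p [ 0.5584 -0.1232  0.3796] f_tool [-0.42 -0.17 -0.05] tq_tool [ 0.09   0.264 -0.039] w 0.0441
t 10.17 q [ 0.54  0.45 -0.55  2.11  0.76  0.27  0.45] p [ 0.5589 -0.1239  0.3779] f_tool [ 0.45 -1.36  0.83] tq_tool [0.141 0.229 0.018] w 0.0444
[0.0966, -0.0557, 0.0024, 0.001, 0.0058, -0.2178]
```

View pics/w8.png

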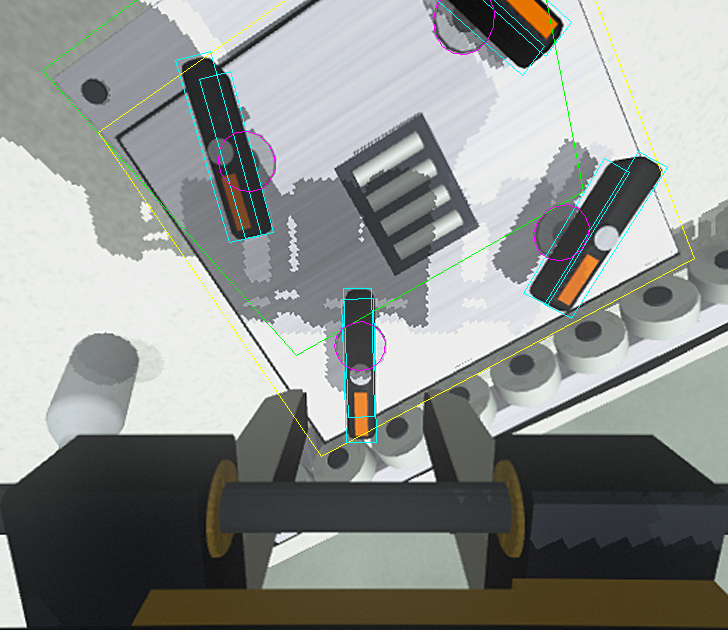

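>>> move_arm([
  [[0.03,-0.017,0,0.001,0.005,-0.1,0.045],[0.06,-0.035,0,0.001,0.005,-0.2,0.045],[0.097,-0.056,0.002,0.001,0.006,-0.218,0.045],[0.097,-0.056,0.002,0.001,0.006,-0.218,0.045],[0.097,-0.056,0.002,0.001,0.006,-0.218,0.045],[0.097,-0.056,0.002,0.001,0.006,-0.218,0.045],[0.097,-0.056,0.002,0.001,0.006,-0.218,0.045]],
])

```text
time_s: 10.75
eef_pos: [0.4572, -0.1244, 0.3246]
tcp_rot: [0.14, 0.967, 0.037, 0.21]
force: [-0.5, -0.6, -0.4]
gripper_width: 0.0451
```

```bash
python3 look.py w9 22.9 -17.9 -28.9 -56.5; python3 go.py b 162 .036
```

```text
t 10.75 q [ 0.6   0.45 -0.57  2.35  1.76  0.18 -0.31] p [ 0.4572 -0.1244  0.3246] f_tool [ 0.43 -0.71  0.12] tq_tool [0.066 0.283 0.037] w 0.0451
t 10.8 q [ 0.6   0.45 -0.57  2.35  1.75  0.18 -0.3 ] p [ 0.4583 -0.1246  0.3252] f_tool [ 1.02  0.22 -0.16] tq_tool [0.088 0.256 0.014] w 0.0451
[-0.0025, 0.0001, 0.0618, 0.0001, -0.0071, 0.0011]
```

View pics/w9.png

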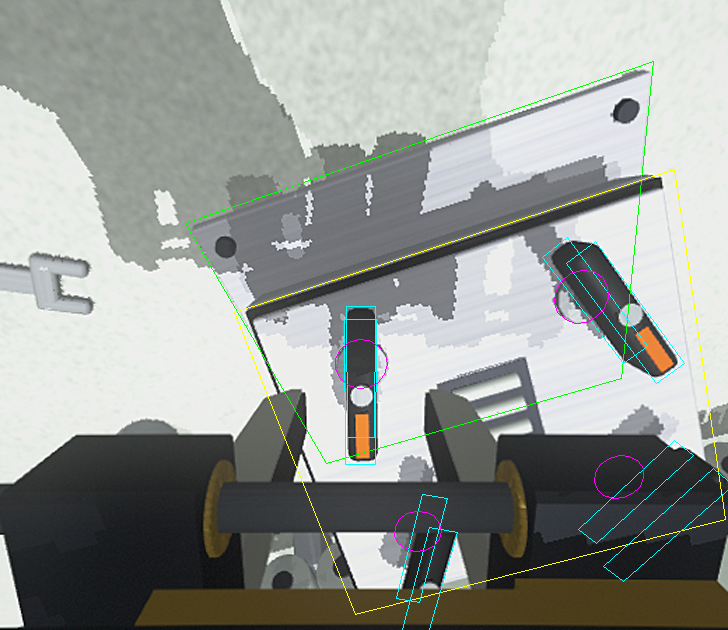

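>>> move_arm([
  [[-0.002,0,0.02,0,-0.007,0,0.045],[-0.002,0,0.045,0,-0.007,0,0.045],[-0.002,0,0.062,0,-0.007,0,0.03],[-0.002,0,0.062,0,-0.007,0,0.03],[-0.002,0,0.062,0,-0.007,0,0.005],[-0.002,0,0.062,0,-0.007,0,0.005],[-0.002,0,0.062,0,-0.007,0,0.005],[-0.002,0,0.062,0,-0.007,0,0.005]],
])

```text
time_s: 11.47
eef_pos: [0.4861, -0.1254, 0.2714]
tcp_rot: [0.142, 0.966, 0.034, 0.215]
force: [-0.8, -5.6, -3.8]
gripper_width: 0.0135
```

```bash
python3 go.py b 162 .036
```

```text
t 11.47 q [ 0.68  0.63 -0.73  2.33  1.98  0.37 -0.51] p [ 0.4861 -0.1254  0.2714] f_tool [ 0.67 -6.09  3.09] tq_tool [ 1.213  0.547 -0.035] w 0.0135
[0.0007, 0.0006, 0.0013, -0.0041, 0.0039, 0.0]
```

>>> move_arm([
  [[0,0,0,0,0,0.1,0.005],[0,0,0,0,0,0.21,0.005],[0,0,0,0,0,0.32,0.005],[0,0,0,0,0,0.43,0.005],[0,0,0,0,0,0.54,0.005],[0,0,0,0,0,0.65,0.005],[0,0,0,0,0,0.76,0.005],[0,0,0,0,0,0.815,0.005]],
])

```text
time_s: 12.13
eef_pos: [0.4862, -0.1254, 0.2714]
tcp_rot: [0.515, 0.829, 0.117, 0.183]
force: [-1.2, -2.8, 0.4]
gripper_width: 0.0135
```

```bash
python3 go.py b 115.4 .036
```

```text
t 12.13 q [ 0.8   0.7  -0.94  2.33  1.84  0.51 -1.17] p [ 0.4862 -0.1254  0.2714] f_tool [-2.09 -2.06 -0.93] tq_tool [ 0.898 -0.473 -0.126] w 0.0135
[0.001, -0.0001, 0.0012, 0.0001, 0.0055, -0.0075]
```

>>> move_arm([
  [[0,0,0,0,0,0,0.045],[0,0,0,0,0,0,0.045],[0,0,0,0,0,0,0.045],[0,0,-0.03,0,0,0,0.045],[0,0,-0.065,0,0,0,0.045],[0,0,-0.065,0,0,0,0.045]],
])

```text
time_s: 12.63
eef_pos: [0.4578, -0.1238, 0.334]
tcp_rot: [0.511, 0.831, 0.118, 0.186]
force: [-0.2, -0.9, -0.2]
gripper_width: 0.0443
```

```bash
python3 look.py w10 22.9 -62.9 -28.9 -56.5; python3 go.py d 123.5 .1
```

```text
t 12.63 q [ 0.83  0.52 -0.91  2.34  1.59  0.36 -0.96] p [ 0.4578 -0.1238  0.334 ] f_tool [-0.7  -0.68  0.03] tq_tool [ 0.233  0.135 -0.019] w 0.0443
t 12.68 q [ 0.83  0.52 -0.91  2.34  1.6   0.36 -0.96] p [ 0.4586 -0.1245  0.3325] f_tool [-0.79  0.07  0.29] tq_tool [0.308 0.076 0.023] w 0.0448
[0.0609, 0.1494, 0.0045, 0.0037, 0.0076, -0.1392]
```

View pics/w10.png

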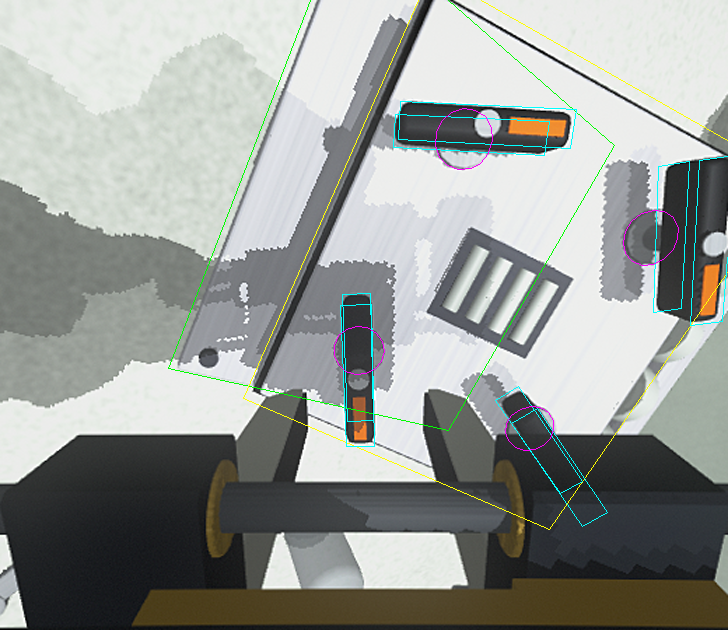

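>>> move_arm([
  [[0.015,0.037,0,0.004,0.008,-0.1,0.045],[0.03,0.074,0.002,0.004,0.008,-0.139,0.045],[0.045,0.112,0.003,0.004,0.008,-0.139,0.045],[0.061,0.149,0.004,0.004,0.008,-0.139,0.045],[0.061,0.149,0.004,0.004,0.008,-0.139,0.045],[0.061,0.149,0.004,0.004,0.008,-0.139,0.045],[0.061,0.149,0.004,0.004,0.008,-0.139,0.045],[0.061,0.149,0.004,0.004,0.008,-0.139,0.045]],
])

```text
time_s: 13.35
eef_pos: [0.5556, -0.0049, 0.3709]
tcp_rot: [0.454, 0.865, 0.104, 0.186]
force: [0.3, 0.2, 0.1]
gripper_width: 0.045
```

```bash
python3 look.py w11 22.9 -62.9 -28.9 -56.5; python3 go.py d 123.5 .036
```

```text
t 13.35 q [ 0.56  0.54 -0.93  2.13  1.24  0.53 -0.67] p [ 0.5556 -0.0049  0.3709] f_tool [-0.03  0.38  0.01] tq_tool [ 0.266  0.178 -0.018] w 0.045
t 13.4 q [ 0.56  0.54 -0.93  2.13  1.24  0.53 -0.67] p [ 0.5557 -0.0051  0.3711] f_tool [ 0.54  0.04 -0.03] tq_tool [ 0.284  0.156 -0.023] w 0.0453
[0.0005, 0.003, 0.0611, -0.004, -0.0052, -0.004]
```

View pics/w11.png

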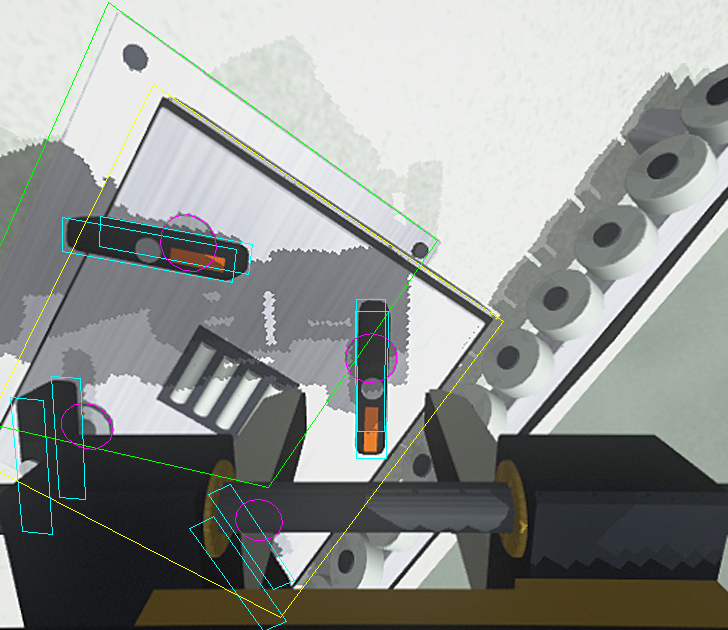

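Aligned with d. Descend and grip.

>>> move_arm([
  [[0,0.003,0.02,-0.004,-0.005,-0.004,0.045],[0,0.003,0.045,-0.004,-0.005,-0.004,0.045],[0,0.003,0.061,-0.004,-0.005,-0.004,0.03],[0,0.003,0.061,-0.004,-0.005,-0.004,0.03],[0,0.003,0.061,-0.004,-0.005,-0.004,0.005],[0,0.003,0.061,-0.004,-0.005,-0.004,0.005],[0,0.003,0.061,-0.004,-0.005,-0.004,0.005],[0,0.003,0.061,-0.004,-0.005,-0.004,0.005]],
])

```text
time_s: 14.07
eef_pos: [0.5826, -0.0025, 0.3179]
tcp_rot: [0.452, 0.865, 0.104, 0.19]
force: [-5.9, -2.9, -0.3]
gripper_width: 0.0135
```

```bash
python3 go.py d 123.5 .036
```

```text
t 14.07 q [ 0.47  0.63 -0.84  2.13  1.45  0.52 -0.85] p [ 0.5826 -0.0025  0.3179] f_tool [ 0.79 -6.12 -2.26] tq_tool [1.792 0.3   0.091] w 0.0135
[0.0003, -0.0, 0.0014, -0.0008, 0.0009, -0.0006]
```

>>> move_arm([
  [[0,0,0,0,0,0.1,0.005],[0,0,0,0,0,0.21,0.005],[0,0,0,0,0,0.32,0.005],[0,0,0,0,0,0.43,0.005],[0,0,0,0,0,0.54,0.005],[0,0,0,0,0,0.65,0.005],[0,0,0,0,0,0.76,0.005],[0,0,0,0,0,0.815,0.005]],
])

```text
time_s: 14.73
eef_pos: [0.5834, -0.0024, 0.3183]
tcp_rot: [0.76, 0.613, 0.172, 0.133]
force: [-1.9, -2.1, 0.2]
gripper_width: 0.0139
```

```bash
python3 go.py d 76.8 .036
```

```text
t 14.73 q [ 0.46  0.63 -0.83  2.13  1.45  0.5  -1.67] p [ 0.5834 -0.0024  0.3183] f_tool [-2.4  -1.19 -1.01] tq_tool [ 0.574 -0.689 -0.18 ] w 0.0139
[-0.0001, -0.001, 0.0015, 0.0017, 0.0005, -0.0061]
```

>>> move_arm([
  [[0,0,0,0,0,0,0.045],[0,0,0,0,0,0,0.045],[0,0,0,0,0,0,0.045],[0,0,-0.03,0,0,0,0.045],[0,0,-0.065,0,0,0,0.045],[0,0,-0.065,0,0,0,0.045]],
])

```text
time_s: 15.23
eef_pos: [0.5554, -0.0007, 0.3808]
tcp_rot: [0.756, 0.617, 0.174, 0.134]
force: [-0.4, 0.1, 0.2]
gripper_width: 0.0444
```

```bash
python3 look.py w12 22.9 -62.9 -28.9 -101.5; python3 go.py a 203 .1;  python3 go.py a 130 .11
```

```text
t 15.23 q [ 0.54  0.51 -0.91  2.13  1.21  0.51 -1.46] p [ 0.5554 -0.0007  0.3808] f_tool [ 0.02 -0.31 -0.39] tq_tool [ 0.308 -0.115 -0.034] w 0.0444
t 15.28 q [ 0.54  0.52 -0.91  2.13  1.21  0.51 -1.46] p [ 0.5561 -0.0016  0.3792] f_tool [-0.75  1.22  0.03] tq_tool [ 0.272 -0.151 -0.029] w 0.0448
[-0.0266, -0.109, 0.0035, 0.0058, 0.0046, -2.2]
t 15.28 q [ 0.54  0.52 -0.91  2.13  1.21  0.51 -1.46] p [ 0.5561 -0.0016  0.3792] f_tool [-0.75  1.22  0.03] tq_tool [ 0.272 -0.151 -0.029] w 0.0448
[-0.0266, -0.1089, -0.0065, 0.0062, 0.0002, -0.926]
```

View pics/w12.png

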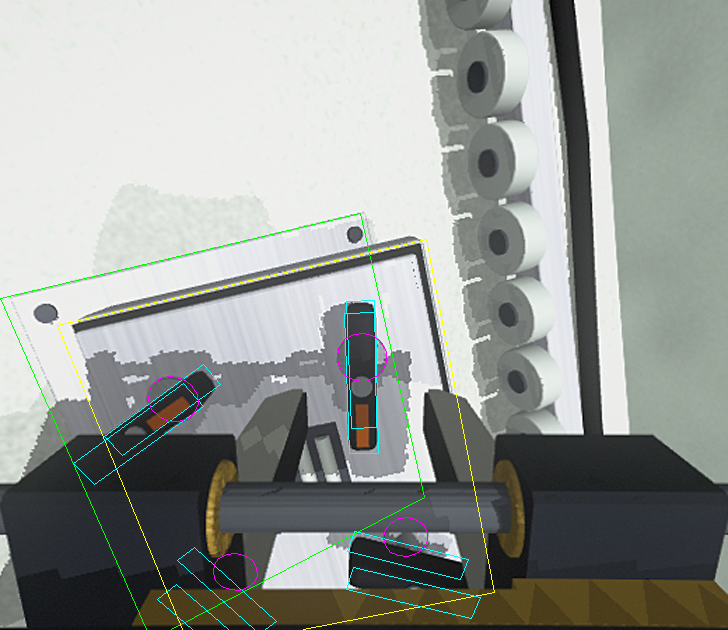

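Pass 1 done; d sits as expected (≈45°). Pass 2: to knob a.

>>> move_arm([
  [[-0.007,-0.027,-0.006,0,0,-0.12,0.045],[-0.014,-0.055,-0.006,0,0,-0.24,0.045],[-0.02,-0.08,-0.006,0.003,0,-0.36,0.045],[-0.027,-0.109,-0.006,0.006,0,-0.48,0.045],[-0.027,-0.109,-0.006,0.006,0,-0.6,0.045],[-0.027,-0.109,-0.006,0.006,0,-0.72,0.045],[-0.027,-0.109,-0.006,0.006,0,-0.84,0.045],[-0.027,-0.109,-0.006,0.006,0,-0.926,0.045]],
])

```text
time_s: 15.95
eef_pos: [0.4524, -0.006, 0.3339]
tcp_rot: [0.4, 0.891, 0.093, 0.193]
force: [0.1, 0.4, -0.0]
gripper_width: 0.0451
```

```bash
python3 go.py a 203 .1
```

```text
t 15.95 q [ 0.5   0.47 -0.84  2.39  1.64  0.42 -1.03] p [ 0.4524 -0.006   0.3339] f_tool [0.24 0.31 0.05] tq_tool [ 0.21   0.183 -0.009] w 0.0451
[-0.0002, 0.0013, 0.007, -0.0003, -0.0048, -1.2683]
```

>>> move_arm([
  [[0,0.001,0.005,0,-0.002,-0.12,0.045],[0,0.001,0.005,0,-0.005,-0.24,0.045],[0,0.001,0.005,0,-0.005,-0.36,0.045],[0,0.001,0.005,0,-0.005,-0.48,0.045],[0,0.001,0.005,0,-0.005,-0.6,0.045],[0,0.001,0.005,0,-0.005,-0.72,0.045],[0,0.001,0.005,0,-0.005,-0.84,0.045],[0,0.001,0.005,0,-0.005,-0.96,0.045]],
])

```text
time_s: 16.62
eef_pos: [0.4553, -0.0053, 0.3297]
tcp_rot: [-0.057, 0.975, -0.008, 0.216]
force: [-0.1, 0.1, -0.2]
gripper_width: 0.0447
```

```bash
python3 go.py a 203 .1
```

```text
t 16.62 q [ 0.39  0.44 -0.69  2.39  1.72  0.35 -0.15] p [ 0.4553 -0.0053  0.3297] f_tool [0.15 0.1  0.16] tq_tool [-0.053  0.266  0.039] w 0.0447
[-0.0003, 0.0, 0.0019, -0.001, -0.0004, -0.3088]
```

>>> move_arm([
  [[0,0,0.002,0,0,-0.12,0.045],[0,0,0.002,0,0,-0.24,0.045],[0,0,0.002,0,0,-0.309,0.045],[0,0,0.002,0,0,-0.309,0.045]],
])

```text
time_s: 16.95
eef_pos: [0.4561, -0.0051, 0.328]
tcp_rot: [-0.205, 0.955, -0.041, 0.213]
force: [-0.0, 0.4, 0.1]
gripper_width: 0.0454
```

```bash
python3 look.py w13 22.9 -62.9 -28.9 -101.5; python3 go.py a 203 .036
```

```text
t 16.95 q [ 0.35  0.44 -0.64  2.39  1.76  0.33  0.12] p [ 0.4561 -0.0051  0.328 ] f_tool [-0.17  0.35 -0.08] tq_tool [-0.139  0.219  0.022] w 0.0454
t 17.0 q [ 0.35  0.44 -0.64  2.39  1.75  0.33  0.11] p [ 0.4561 -0.0052  0.328 ] f_tool [-0.13 -0.79 -0.4 ] tq_tool [-0.185  0.229  0.048] w 0.0448
[-0.0002, -0.0001, 0.064, -0.0013, -0.0005, -0.0072]
```

View pics/w13.png

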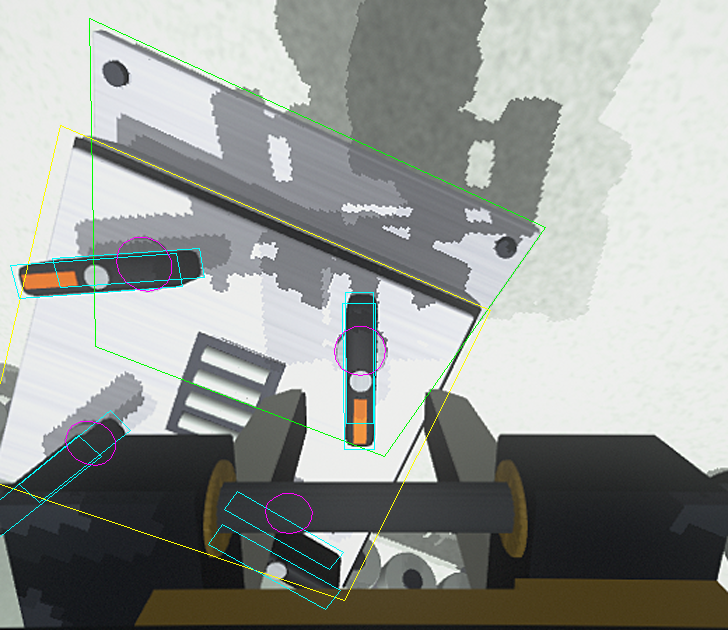

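>>> move_arm([
  [[0,0,0.02,-0.001,0,-0.007,0.045],[0,0,0.045,-0.001,0,-0.007,0.045],[0,0,0.064,-0.001,0,-0.007,0.03],[0,0,0.064,-0.001,0,-0.007,0.03],[0,0,0.064,-0.001,0,-0.007,0.005],[0,0,0.064,-0.001,0,-0.007,0.005],[0,0,0.064,-0.001,0,-0.007,0.005],[0,0,0.064,-0.001,0,-0.007,0.005]],
])

```text
time_s: 17.67
eef_pos: [0.483, -0.0057, 0.2714]
tcp_rot: [-0.205, 0.954, -0.043, 0.213]
force: [2.7, -4.4, -1.3]
gripper_width: 0.0136
```

```bash
python3 go.py a 203 .036
```

```text
t 17.67 q [ 0.38  0.61 -0.71  2.38  1.97  0.48 -0.06] p [ 0.483  -0.0057  0.2714] f_tool [ 0.13 -4.83  2.27] tq_tool [0.923 0.36  0.108] w 0.0136
[-0.0002, 0.0011, 0.0013, -0.0046, 0.0003, -0.0016]
```

>>> move_arm([
  [[0,0,0,0,0,0.08,0.005],[0,0,0,0,0,0.17,0.005],[0,0,0,0,0,0.26,0.005],[0,0,0,0,0,0.34,0.005],[0,0,0,0,0,0.34,0.005]],
])

```text
time_s: 18.08
eef_pos: [0.4831, -0.0057, 0.2713]
tcp_rot: [-0.039, 0.975, -0.005, 0.217]
force: [-0.8, -5.1, 5.3]
gripper_width: 0.0135
```

```bash
python3 go.py a 203 .036
```

```text
t 18.08 q [ 0.44  0.63 -0.8   2.38  1.92  0.53 -0.35] p [ 0.4831 -0.0057  0.2713] f_tool [-1.17 -5.14 -5.2 ] tq_tool [ 1.171 -0.028 -0.069] w 0.0135
[0.0001, 0.0011, 0.0013, -0.0042, 0.0011, -0.3447]
```

```bash
cat > tq.py <<'E'
import sys
from h import *
st=robot.sense(); Rt=R.from_quat(st["tcp_rot"]).as_matrix()
Rz=R.from_euler('z',POSE[2]).as_matrix(); x=Rz.T@Rt[:,0]
print("t",round(st["time_s"],2),"psi",round(np.degrees(np.arctan2(x@V,x@U)),2),"tz",np.round((Rt.T@st["wrist_torque"]),3),"q7t",round(st["joint_torque"][6],3),"q3,5,7",np.round(st["joint_pos"][[2,4,6]],2),"f",np.round(np.linalg.norm(st["force"]),1))
E
python3 tq.py
```

```text
t 18.08 psi -176.75 tz [ 1.171 -0.028 -0.069] q7t -1.338 q3,5,7 [-0.8   1.92 -0.35] f 7.4
```

>>> move_arm([
  [[0,0,0,0,0,0.05,0.005],[0,0,0,0,0,0.1,0.005],[0,0,0,0,0,0.1,0.005]],
])

```text
time_s: 18.33
eef_pos: [0.4831, -0.0057, 0.2713]
tcp_rot: [0.008, 0.976, 0.005, 0.217]
force: [-1.7, -6.4, 5.9]
gripper_width: 0.014
```

```bash
python3 tq.py
```

```text
t 18.33 psi 177.74 tz [ 1.239 -0.16  -0.051] q7t -0.829 q3,5,7 [-0.82  1.91 -0.43] f 8.9
```

>>> move_arm([
  [[0,0,0,0,0,0.03,0.005],[0,0,0,0,0,0.06,0.005],[0,0,0,0,0,0.06,0.005]],
])

```text
time_s: 18.58
eef_pos: [0.4831, -0.0056, 0.2713]
tcp_rot: [0.037, 0.975, 0.011, 0.217]
force: [-0.5, -5.8, 5.7]
gripper_width: 0.0133
```

```bash
python3 tq.py
```

```text
t 18.58 psi 174.38 tz [ 1.203 -0.162 -0.098] q7t -0.548 q3,5,7 [-0.83  1.9  -0.48] f 8.2
```

>>> move_arm([
  [[0,0,0,0,0,0.05,0.005],[0,0,0,0,0,0.1,0.005],[0,0,0,0,0,0.1,0.005]],
])

```text
time_s: 18.83
eef_pos: [0.4831, -0.0056, 0.2713]
tcp_rot: [0.086, 0.972, 0.022, 0.216]
force: [-1.3, -5.5, 6.1]
gripper_width: 0.0135
```

```bash
python3 tq.py
```

```text
t 18.83 psi 168.58 tz [ 1.16  -0.325 -0.096] q7t -0.844 q3,5,7 [-0.86  1.89 -0.57] f 8.4
```

>>> move_arm([
  [[0,0,0,0,0,0.05,0.005],[0,0,0,0,0,0.1,0.005],[0,0,0,0,0,0.1,0.005]],
])

```text
time_s: 19.08
eef_pos: [0.483, -0.0056, 0.2712]
tcp_rot: [0.135, 0.967, 0.033, 0.215]
force: [-0.8, -5.9, 7.5]
gripper_width: 0.0139
```

```bash
python3 tq.py
```

```text
t 19.08 psi 162.86 tz [ 1.072 -0.463 -0.118] q7t -0.854 q3,5,7 [-0.88  1.88 -0.66] f 9.6
```

>>> move_arm([
  [[0,0,0,0,0,0.05,0.005],[0,0,0,0,0,0.1,0.005],[0,0,0,0,0,0.1,0.005]],
])

```text
time_s: 19.33
eef_pos: [0.4831, -0.0056, 0.2713]
tcp_rot: [0.183, 0.959, 0.044, 0.213]
force: [-0.4, -6.2, 7.2]
gripper_width: 0.0135
```

```bash
python3 tq.py
```

```text
t 19.33 psi 157.14 tz [ 1.046 -0.598 -0.208] q7t -0.952 q3,5,7 [-0.9   1.87 -0.75] f 9.5
```

>>> move_arm([
  [[0,0,0,0,0,0.03,0.005],[0,0,0,0,0,0.06,0.005],[0,0,0,0,0,0.06,0.005]],
])

```text
time_s: 19.58
eef_pos: [0.483, -0.0056, 0.2713]
tcp_rot: [0.21, 0.953, 0.05, 0.212]
force: [-0.8, -5.9, 6.4]
gripper_width: 0.0139
```

```bash
python3 tq.py
```

```text
t 19.58 psi 153.81 tz [ 1.068 -0.702 -0.38 ] q7t -0.865 q3,5,7 [-0.91  1.86 -0.8 ] f 8.8
```

>>> move_arm([
  [[0,0,0,0,0,0.03,0.005],[0,0,0,0,0,0.05,0.005],[0,0,0,0,0,0.05,0.005]],
])

```text
time_s: 19.83
eef_pos: [0.483, -0.0055, 0.2713]
tcp_rot: [0.234, 0.948, 0.055, 0.211]
force: [-0.6, -6.1, 6.6]
gripper_width: 0.0135
```

```bash
python3 tq.py
```

```text
t 19.83 psi 151.0 tz [ 1.107 -0.748 -0.571] q7t -0.917 q3,5,7 [-0.93  1.86 -0.84] f 9.0
```

>>> move_arm([
  [[0,0,0,0,0,0,0.045],[0,0,0,0,0,0,0.045],[0,0,0,0,0,0,0.045],[0,0,-0.03,0,0,0,0.045],[0,0,-0.065,0,0,0,0.045],[0,0,-0.065,0,0,0,0.045]],
])

```text
time_s: 20.33
eef_pos: [0.4538, -0.004, 0.3333]
tcp_rot: [0.233, 0.948, 0.057, 0.211]
force: [-0.3, -0.3, 0.4]
gripper_width: 0.0439
```

```bash
python3 look.py w14 -21 -62.9 -28.9 -101.5; python3 go.py c 151 .1
```

```text
t 20.33 q [ 0.54  0.5  -0.92  2.39  1.65  0.48 -0.68] p [ 0.4538 -0.004   0.3333] f_tool [-0.08 -0.25 -0.5 ] tq_tool [0.042 0.27  0.017] w 0.0439
t 20.38 q [ 0.54  0.5  -0.92  2.38  1.65  0.48 -0.68] p [ 0.4548 -0.0047  0.3319] f_tool [ 0.05 -0.08  0.54] tq_tool [0.165 0.203 0.025] w 0.0446
[-0.1545, -0.0523, 0.0049, 0.0006, 0.0049, 0.0004]
```

View pics/w14.png

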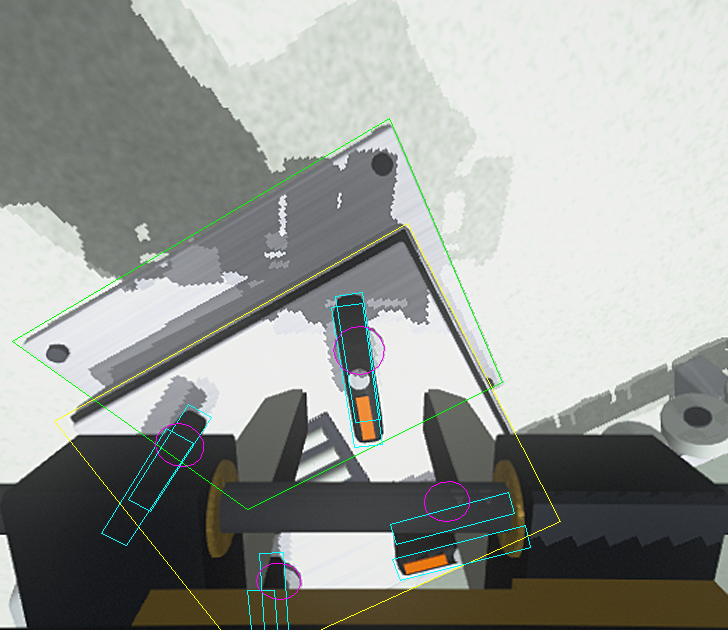

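>>> move_arm([
  [[-0.038,-0.013,0.001,0,0.005,0,0.045],[-0.077,-0.026,0.002,0,0.005,0,0.045],[-0.115,-0.039,0.003,0,0.005,0,0.045],[-0.154,-0.052,0.005,0,0.005,0,0.045],[-0.154,-0.052,0.005,0,0.005,0,0.045],[-0.154,-0.052,0.005,0,0.005,0,0.045],[-0.154,-0.052,0.005,0,0.005,0,0.045]],
])

```text
time_s: 20.97
eef_pos: [0.5598, -0.1246, 0.3699]
tcp_rot: [0.236, 0.948, 0.057, 0.206]
force: [-0.1, 1.1, -0.7]
gripper_width: 0.0449
```

```bash
python3 look.py w15 -21 -62.9 -28.9 -101.5; python3 go.py c 151 .036
```

```text
t 20.97 q [ 0.77  0.55 -0.9   2.1   1.11  0.44  0.16] p [ 0.5598 -0.1246  0.3699] f_tool [0.85 0.78 0.56] tq_tool [0.092 0.27  0.009] w 0.0449
t 21.02 q [ 0.77  0.55 -0.9   2.1   1.11  0.44  0.16] p [ 0.559  -0.1234  0.3698] f_tool [-0.17  0.13  0.08] tq_tool [ 0.161  0.299 -0.007] w 0.0451
[-0.0017, 0.0014, 0.0596, -0.0006, -0.0064, -0.0029]
```

View pics/w15.png

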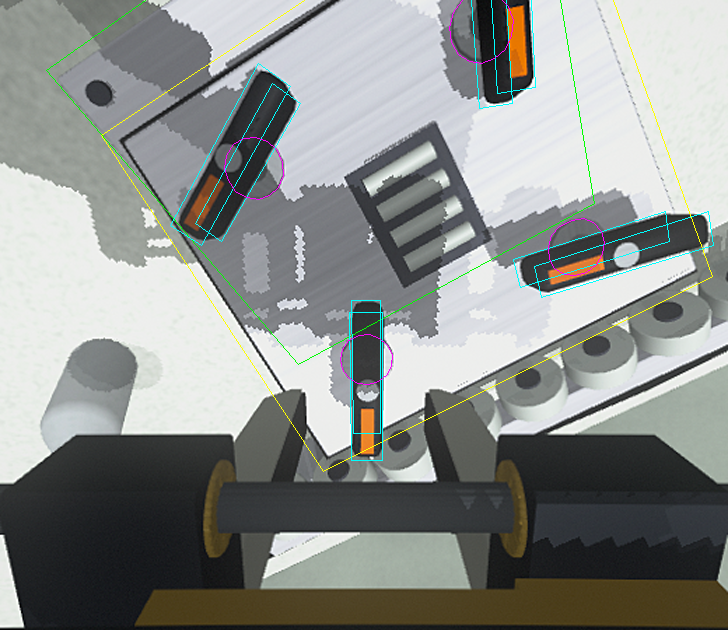

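>>> move_arm([
  [[-0.002,0.001,0.02,0,-0.006,0,0.045],[-0.002,0.001,0.045,0,-0.006,0,0.045],[-0.002,0.001,0.06,0,-0.006,0,0.03],[-0.002,0.001,0.06,0,-0.006,0,0.03],[-0.002,0.001,0.06,0,-0.006,0,0.005],[-0.002,0.001,0.06,0,-0.006,0,0.005],[-0.002,0.001,0.06,0,-0.006,0,0.005],[-0.002,0.001,0.06,0,-0.006,0,0.005]],
])

```text
time_s: 21.68
eef_pos: [0.5857, -0.1232, 0.3179]
tcp_rot: [0.235, 0.948, 0.056, 0.209]
force: [-3.5, -1.7, 1.7]
gripper_width: 0.0136
```

```bash
python3 go.py c 151 .036;python3 tq.py
```

```text
t 21.68 q [ 0.65  0.62 -0.76  2.09  1.32  0.38 -0.05] p [ 0.5857 -0.1232  0.3179] f_tool [ 1.38 -2.66 -3.07] tq_tool [0.871 0.667 0.018] w 0.0136
[0.0008, 0.0006, 0.0013, -0.0023, 0.0017, -0.0029]
t 21.68 psi 150.84 tz [0.871 0.667 0.018] q7t 0.027 q3,5,7 [-0.76  1.32 -0.05] f 4.3
```

>>> move_arm([
  [[0,0,0,0,0,0.08,0.005],[0,0,0,0,0,0.17,0.005],[0,0,0,0,0,0.26,0.005],[0,0,0,0,0,0.34,0.005],[0,0,0,0,0,0.34,0.005]],
])

```text
time_s: 22.1
eef_pos: [0.5858, -0.1231, 0.3179]
tcp_rot: [0.393, 0.893, 0.091, 0.197]
force: [-5.4, -1.0, 3.1]
gripper_width: 0.0136
```

```bash
python3 tq.py
```

```text
t 22.1 psi 131.16 tz [ 0.896  0.518 -0.076] q7t -1.533 q3,5,7 [-0.71  1.3  -0.38] f 6.3
```

>>> move_arm([
  [[0,0,0,0,0,0.05,0.005],[0,0,0,0,0,0.1,0.005],[0,0,0,0,0,0.1,0.005]],
])

```text
time_s: 22.35
eef_pos: [0.5858, -0.1231, 0.3179]
tcp_rot: [0.436, 0.873, 0.1, 0.192]
force: [-4.9, -1.3, 4.8]
gripper_width: 0.014
```

```bash
python3 tq.py
```

```text
t 22.35 psi 125.64 tz [ 0.977  0.379 -0.098] q7t -0.935 q3,5,7 [-0.7   1.3  -0.47] f 6.9
```

>>> move_arm([
  [[0,0,0,0,0,0.05,0.005],[0,0,0,0,0,0.1,0.005],[0,0,0,0,0,0.1,0.005]],
])

```text
time_s: 22.6
eef_pos: [0.5859, -0.123, 0.3179]
tcp_rot: [0.479, 0.851, 0.11, 0.187]
force: [-5.7, -1.2, 5.1]
gripper_width: 0.0135
```

```bash
python3 tq.py
```

```text
t 22.6 psi 119.92 tz [ 0.983  0.261 -0.077] q7t -0.931 q3,5,7 [-0.68  1.29 -0.56] f 7.7
```

>>> move_arm([
  [[0,0,0,0,0,0.05,0.005],[0,0,0,0,0,0.1,0.005],[0,0,0,0,0,0.1,0.005]],
])

```text
time_s: 22.85
eef_pos: [0.5859, -0.1231, 0.3179]
tcp_rot: [0.521, 0.826, 0.119, 0.181]
force: [-5.9, 0.0, 3.7]
gripper_width: 0.0134
```

```bash
python3 tq.py
```

```text
t 22.85 psi 114.18 tz [ 1.01   0.175 -0.114] q7t -0.928 q3,5,7 [-0.66  1.28 -0.66] f 6.9
```

>>> move_arm([
  [[0,0,0,0,0,0.05,0.005],[0,0,0,0,0,0.1,0.005],[0,0,0,0,0,0.1,0.005]],
])

```text
time_s: 23.1
eef_pos: [0.5859, -0.123, 0.318]
tcp_rot: [0.561, 0.799, 0.128, 0.175]
force: [-6.2, -1.7, 6.0]
gripper_width: 0.0136
```

```bash
python3 tq.py
```

```text
t 23.1 psi 108.48 tz [ 1.074  0.091 -0.143] q7t -1.02 q3,5,7 [-0.65  1.27 -0.75] f 8.8
```

>>> move_arm([
  [[0,0,0,0,0,0.05,0.005],[0,0,0,0,0,0.1,0.005],[0,0,0,0,0,0.1,0.005]],
])

```text
time_s: 23.35
eef_pos: [0.586, -0.123, 0.3179]
tcp_rot: [0.6, 0.77, 0.136, 0.169]
force: [-6.0, -1.4, 6.2]
gripper_width: 0.0137
```

```bash
python3 tq.py
```

```text
t 23.35 psi 102.82 tz [ 1.064 -0.057 -0.591] q7t -1.358 q3,5,7 [-0.63  1.26 -0.84] f 8.7
```

>>> move_arm([
  [[0,0,0,0,0,0,0.045],[0,0,0,0,0,0,0.045],[0,0,0,0,0,0,0.045],[0,0,-0.03,0,0,0,0.045],[0,0,-0.065,0,0,0,0.045],[0,0,-0.065,0,0,0,0.045]],
])

```text
time_s: 23.85
eef_pos: [0.5583, -0.123, 0.3803]
tcp_rot: [0.6, 0.77, 0.138, 0.17]
force: [0.4, 0.4, -0.8]
gripper_width: 0.0441
```

```bash
python3 look.py w16 -21 -62.9 -69 -101.5; python3 go.py b 117.5 .1
```

```text
t 23.85 q [ 0.71  0.5  -0.8   2.1   1.01  0.39 -0.59] p [ 0.5583 -0.123   0.3803] f_tool [0.37 0.11 0.85] tq_tool [ 0.275  0.074 -0.084] w 0.0441
t 23.9 q [ 0.71  0.51 -0.8   2.1   1.01  0.38 -0.6 ] p [ 0.5588 -0.1236  0.3787] f_tool [-1.17 -0.43  0.55] tq_tool [ 0.325  0.003 -0.036] w 0.0447
[0.0253, -0.1088, 0.0032, 0.0037, 0.0036, -0.2575]
```

View pics/w16.png

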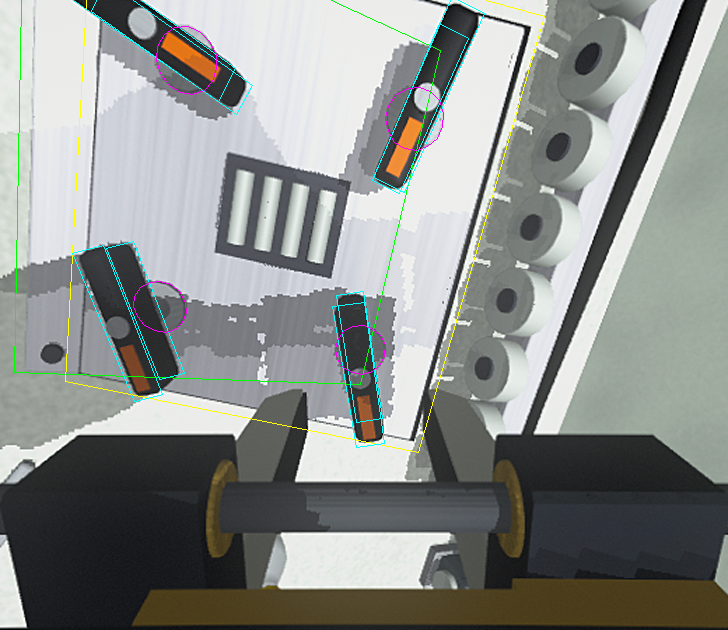

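>>> move_arm([
  [[0.006,-0.027,0,0,0,-0.1,0.045],[0.012,-0.055,0.001,0.004,0.004,-0.2,0.045],[0.018,-0.082,0.002,0.004,0.004,-0.257,0.045],[0.025,-0.109,0.003,0.004,0.004,-0.257,0.045],[0.025,-0.109,0.003,0.004,0.004,-0.257,0.045],[0.025,-0.109,0.003,0.004,0.004,-0.257,0.045],[0.025,-0.109,0.003,0.004,0.004,-0.257,0.045]],
])

```text
time_s: 24.48
eef_pos: [0.4593, -0.1253, 0.3258]
tcp_rot: [0.497, 0.841, 0.114, 0.181]
force: [1.2, 0.2, 0.8]
gripper_width: 0.0453
```

```bash
python3 look.py w17 -21 -62.5 -69 -101.5; python3 go.py b 117.5 .036
```

```text
t 24.48 q [ 0.67  0.47 -0.67  2.35  1.68  0.23 -1.01] p [ 0.4593 -0.1253  0.3258] f_tool [-0.49  1.32 -0.25] tq_tool [0.248 0.084 0.022] w 0.0453
t 24.53 q [ 0.67  0.47 -0.67  2.34  1.68  0.23 -1.01] p [ 0.4599 -0.1253  0.3261] f_tool [ 0.48 -0.01 -0.8 ] tq_tool [ 0.261  0.094 -0.049] w 0.0444
[-0.0002, 0.0004, 0.062, -0.0027, -0.0035, -0.0007]
```

View pics/w17.png

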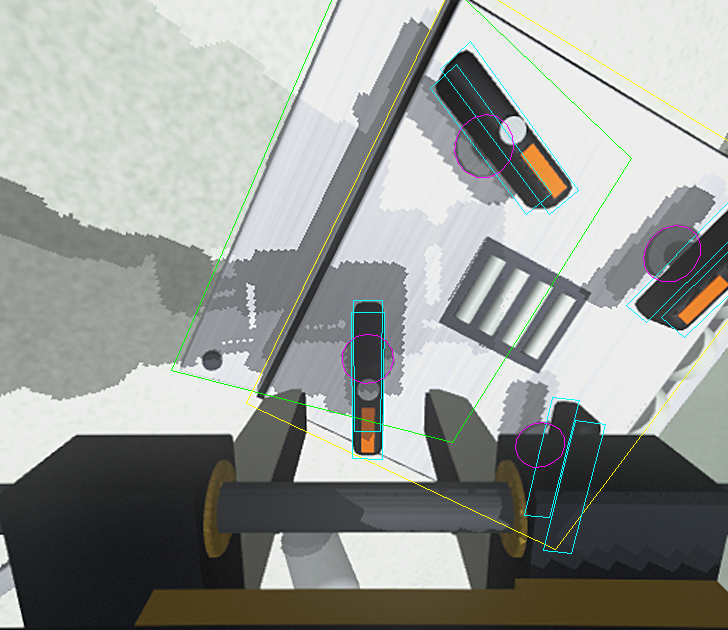

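>>> move_arm([
  [[0,0,0.02,-0.003,-0.003,0,0.045],[0,0,0.045,-0.003,-0.003,0,0.045],[0,0,0.062,-0.003,-0.003,0,0.03],[0,0,0.062,-0.003,-0.003,0,0.03],[0,0,0.062,-0.003,-0.003,0,0.005],[0,0,0.062,-0.003,-0.003,0,0.005],[0,0,0.062,-0.003,-0.003,0,0.005],[0,0,0.062,-0.003,-0.003,0,0.005]],
])

```text
time_s: 25.2
eef_pos: [0.4851, -0.1244, 0.2711]
tcp_rot: [0.497, 0.84, 0.115, 0.184]
force: [1.9, 1.6, 0.7]
gripper_width: 0.0139
```

```bash
python3 go.py b 117.5 .036;python3 tq.py
```

```text
t 25.2 q [ 0.71  0.64 -0.79  2.33  1.94  0.4  -1.24] p [ 0.4851 -0.1244  0.2711] f_tool [0.45 2.6  0.16] tq_tool [-0.275  0.26   0.027] w 0.0139
[-0.0004, 0.0004, 0.0014, 0.001, 0.0013, 0.0001]
t 25.2 psi 117.51 tz [-0.275  0.26   0.027] q7t 0.033 q3,5,7 [-0.79  1.94 -1.24] f 2.6
```

>>> move_arm([
  [[0,0,0,0,0,0.08,0.005],[0,0,0,0,0,0.17,0.005],[0,0,0,0,0,0.26,0.005],[0,0,0,0,0,0.34,0.005],[0,0,0,0,0,0.34,0.005]],
])

```text
time_s: 25.62
eef_pos: [0.4856, -0.1242, 0.2712]
tcp_rot: [0.633, 0.743, 0.145, 0.162]
force: [1.5, 1.4, 6.7]
gripper_width: 0.0137
```

```bash
python3 tq.py
```

```text
t 25.62 psi 97.83 tz [-0.653  0.256 -0.131] q7t -1.435 q3,5,7 [-0.88  1.88 -1.52] f 7.0
```

>>> move_arm([
  [[0,0,0,0,0,0.05,0.005],[0,0,0,0,0,0.1,0.005],[0,0,0,0,0,0.1,0.005]],
])

```text
time_s: 25.87
eef_pos: [0.4858, -0.1242, 0.2713]
tcp_rot: [0.668, 0.712, 0.153, 0.155]
force: [2.5, 1.3, 6.9]
gripper_width: 0.0136
```

```bash
python3 tq.py
```

```text
t 25.87 psi 92.26 tz [-0.723  0.261 -0.155] q7t -0.873 q3,5,7 [-0.9   1.87 -1.6 ] f 7.5
```

>>> move_arm([
  [[0,0,0,0,0,0.05,0.005],[0,0,0,0,0,0.1,0.005],[0,0,0,0,0,0.1,0.005]],
])

```text
time_s: 26.12
eef_pos: [0.4859, -0.1242, 0.2714]
tcp_rot: [0.703, 0.677, 0.16, 0.148]
force: [3.2, 0.2, 7.5]
gripper_width: 0.0139
```

```bash
python3 tq.py
```

```text
t 26.12 psi 86.54 tz [-0.843  0.316 -0.142] q7t -0.877 q3,5,7 [-0.93  1.85 -1.68] f 8.1
```

>>> move_arm([
  [[0,0,0,0,0,0.05,0.005],[0,0,0,0,0,0.1,0.005],[0,0,0,0,0,0.1,0.005]],
])

```text
time_s: 26.37
eef_pos: [0.4861, -0.1242, 0.2714]
tcp_rot: [0.736, 0.641, 0.168, 0.14]
force: [3.1, 1.6, 7.2]
gripper_width: 0.0138
```

```bash
python3 tq.py
```

```text
t 26.37 psi 80.82 tz [-0.867  0.38  -0.144] q7t -0.888 q3,5,7 [-0.95  1.84 -1.77] f 8.0
```

>>> move_arm([
  [[0,0,0,0,0,0.05,0.005],[0,0,0,0,0,0.1,0.005],[0,0,0,0,0,0.1,0.005]],
])

```text
time_s: 26.62
eef_pos: [0.4862, -0.1242, 0.2715]
tcp_rot: [0.767, 0.604, 0.175, 0.131]
force: [2.7, 1.0, 7.0]
gripper_width: 0.0139
```

```bash
python3 tq.py
```

```text
t 26.62 psi 75.08 tz [-0.935  0.466 -0.192] q7t -0.897 q3,5,7 [-0.97  1.83 -1.86] f 7.5
```

>>> move_arm([
  [[0,0,0,0,0,0.04,0.005],[0,0,0,0,0,0.08,0.005],[0,0,0,0,0,0.08,0.005]],
])

```text
time_s: 26.87
eef_pos: [0.4863, -0.1242, 0.2716]
tcp_rot: [0.79, 0.573, 0.18, 0.124]
force: [4.0, 1.9, 6.7]
gripper_width: 0.0135
```

```bash
python3 tq.py
```

```text
t 26.87 psi 70.54 tz [-1.014  0.54  -0.102] q7t -0.757 q3,5,7 [-0.99  1.82 -1.93] f 8.1
```

>>> move_arm([
  [[0,0,0,0,0,0.05,0.005],[0,0,0,0,0,0.1,0.005],[0,0,0,0,0,0.1,0.005]],
])

```text
time_s: 27.12
eef_pos: [0.4865, -0.1242, 0.2716]
tcp_rot: [0.818, 0.532, 0.186, 0.115]
force: [3.5, -0.2, 8.0]
gripper_width: 0.0137
```

```bash
python3 tq.py
```

```text
t 27.12 psi 64.77 tz [-1.044  0.668 -0.067] q7t -0.91 q3,5,7 [-1.01  1.81 -2.02] f 8.7
```

>>> move_arm([
  [[0,0,0,0,0,0.05,0.005],[0,0,0,0,0,0.1,0.005],[0,0,0,0,0,0.1,0.005]],
])

```text
time_s: 27.37
eef_pos: [0.4866, -0.1243, 0.2717]
tcp_rot: [0.843, 0.491, 0.191, 0.106]
force: [4.6, -0.2, 7.5]
gripper_width: 0.0137
```

```bash
python3 tq.py
```

```text
t 27.37 psi 59.05 tz [-1.119  0.703 -0.281] q7t -1.046 q3,5,7 [-1.03  1.81 -2.11] f 8.8
```

>>> move_arm([
  [[0,0,0,0,0,0.035,0.005],[0,0,0,0,0,0.07,0.005],[0,0,0,0,0,0.07,0.005]],
])

```text
time_s: 27.62
eef_pos: [0.4867, -0.1243, 0.2717]
tcp_rot: [0.86, 0.462, 0.195, 0.1]
force: [5.9, 0.6, 7.8]
gripper_width: 0.0142
```

```bash
python3 tq.py
```

```text
t 27.62 psi 55.13 tz [-1.163  0.8   -0.437] q7t -1.064 q3,5,7 [-1.04  1.8  -2.17] f 9.8
```

>>> move_arm([
  [[0,0,0,0,0,0.035,0.005],[0,0,0,0,0,0.035,0.005]],
])

```text
time_s: 27.78
eef_pos: [0.4867, -0.1243, 0.2717]
tcp_rot: [0.868, 0.447, 0.197, 0.096]
force: [5.2, -0.2, 7.0]
gripper_width: 0.0136
```

```bash
python3 tq.py
```

```text
t 27.78 psi 53.15 tz [-1.156  0.782 -0.608] q7t -1.089 q3,5,7 [-1.05  1.8  -2.2 ] f 8.7
```

Firm at 0.61 N·m. Release and retreat.

>>> move_arm([
  [[0,0,0,0,0,0,0.045],[0,0,0,0,0,0,0.045],[0,0,0,0,0,0,0.045],[0,0,-0.03,0,0,0,0.045],[0,0,-0.065,0,0,0,0.045],[0,0,-0.065,0,0,0,0.045]],
])

```text
time_s: 28.28
eef_pos: [0.4557, -0.1245, 0.3323]
tcp_rot: [0.868, 0.446, 0.195, 0.096]
force: [0.3, 0.3, 0.8]
gripper_width: 0.0438
```

```bash
python3 look.py w18 -21 -119 -69 -101.5; python3 go.py d 78.5 .1
```

```text
t 28.28 q [ 0.92  0.58 -1.06  2.34  1.57  0.46 -2.01] p [ 0.4557 -0.1245  0.3323] f_tool [ 0.56  0.33 -0.62] tq_tool [ 0.291 -0.273 -0.03 ] w 0.0438
t 28.33 q [ 0.92  0.58 -1.06  2.34  1.57  0.47 -2.02] p [ 0.4564 -0.1253  0.3309] f_tool [-0.25 -0.32  0.45] tq_tool [ 0.22  -0.274 -0.043] w 0.0445
[0.1628, 0.0169, 0.0035, 0.0032, 0.0028, -0.4438]
```

View pics/w18.png

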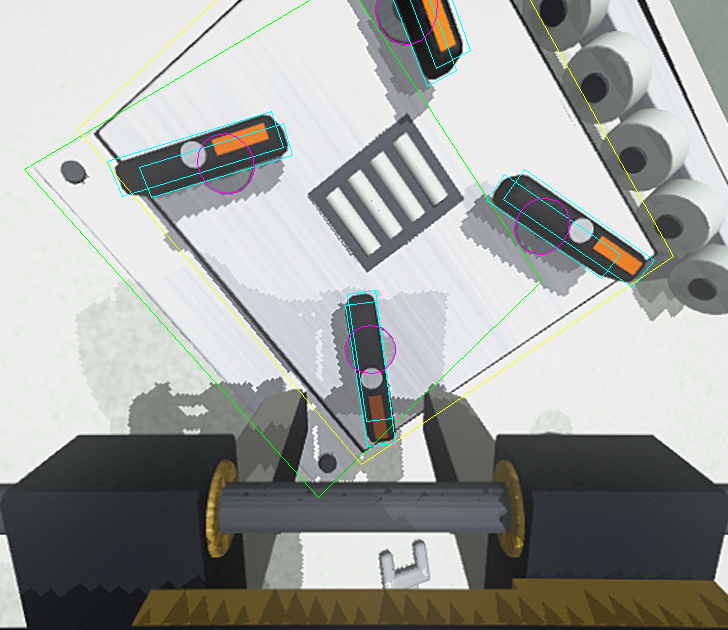

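>>> move_arm([
  [[0.04,0.004,0,0,0,-0.12,0.045],[0.08,0.008,0,0,0,-0.24,0.045],[0.12,0.012,0.002,0,0,-0.36,0.045],[0.163,0.017,0.003,0,0,-0.48,0.045],[0.163,0.017,0.003,0,0,-0.6,0.045],[0.163,0.017,0.003,0,0,-0.72,0.045],[0.163,0.017,0.003,0,0,-0.84,0.045],[0.163,0.017,0.003,0,0,-0.96,0.045]],
])

```text
time_s: 29.0
eef_pos: [0.5571, -0.003, 0.372]
tcp_rot: [0.562, 0.799, 0.128, 0.173]
force: [-0.5, 0.3, -0.3]
gripper_width: 0.0451
```

>>> move_arm([
  [[0,0,0,0,0,-0.12,0.045],[0,0,0,0,0,-0.24,0.045],[0,0,0,0,0,-0.36,0.045],[0,0,0,0,0,-0.48,0.045],[0,0,0,0,0,-0.6,0.045],[0,0,0,0,0,-0.72,0.045],[0,0,0,0,0,-0.84,0.045],[0,0,0,0,0,-0.96,0.045]],
])

```text
time_s: 29.67
eef_pos: [0.557, -0.0034, 0.372]
tcp_rot: [0.13, 0.968, 0.033, 0.213]
force: [-0.7, 0.9, -0.1]
gripper_width: 0.0449
```

```bash
python3 go.py d 258.5 .1
```

```text
t 29.67 q [ 0.7   0.67 -1.21  2.13  1.35  0.74 -0.05] p [ 0.557  -0.0034  0.372 ] f_tool [ 0.93  0.7  -0.2 ] tq_tool [0.052 0.264 0.008] w 0.0449
[0.0, 0.0006, -0.0027, 0.0003, -0.0023, -1.6607]
```

>>> move_arm([
  [[0,0,0,0,0,-0.12,0.045],[0,0,0,0,0,-0.24,0.045],[0,0,0,0,0,-0.36,0.045],[0,0,0,0,0,-0.48,0.045],[0,0,0,0,0,-0.6,0.045],[0,0,0,0,0,-0.72,0.045],[0,0,0,0,0,-0.84,0.045],[0,0,0,0,0,-0.96,0.045]],
])

```text
time_s: 30.33
eef_pos: [0.557, -0.0034, 0.372]
tcp_rot: [-0.331, 0.919, -0.069, 0.204]
force: [-0.2, -0.5, -0.3]
gripper_width: 0.045
```

```bash
python3 go.py d 258.5 .1
```

```text
t 30.33 q [ 0.71  0.69 -1.24  2.12  1.36  0.77  0.91] p [ 0.557  -0.0034  0.372 ] f_tool [ 0.6  -0.18  0.2 ] tq_tool [-0.235  0.166  0.065] w 0.045
[-0.0005, 0.0003, -0.0028, 0.0012, -0.0017, -0.7007]
```

>>> move_arm([
  [[0,0,-0.003,0,-0.002,-0.12,0.045],[0,0,-0.003,0,-0.002,-0.24,0.045],[0,0,-0.003,0,-0.002,-0.36,0.045],[0,0,-0.003,0,-0.002,-0.48,0.045],[0,0,-0.003,0,-0.002,-0.6,0.045],[0,0,-0.003,0,-0.002,-0.7,0.045],[0,0,-0.003,0,-0.002,-0.7,0.045]],
])

```text
time_s: 30.92
eef_pos: [0.5558, -0.0034, 0.3748]
tcp_rot: [-0.626, 0.749, -0.134, 0.169]
force: [-0.6, 0.6, -0.2]
gripper_width: 0.0446
```

```bash
python3 look.py w19 -21 -119 -69 -101.5; python3 go.py d 258.5 .036
```

```text
t 30.92 q [ 0.72  0.69 -1.25  2.12  1.35  0.78  1.61] p [ 0.5558 -0.0034  0.3748] f_tool [-0.47  0.73 -0.12] tq_tool [-0.342 -0.05   0.055] w 0.0446
t 30.97 q [ 0.72  0.69 -1.25  2.12  1.35  0.78  1.6 ] p [ 0.5558 -0.0033  0.3749] f_tool [ 0.26 -0.23 -1.44] tq_tool [-0.363 -0.056  0.084] w 0.045
[-0.0004, -0.0, 0.0645, 0.0008, 0.001, -0.0085]
```

View pics/w19.png

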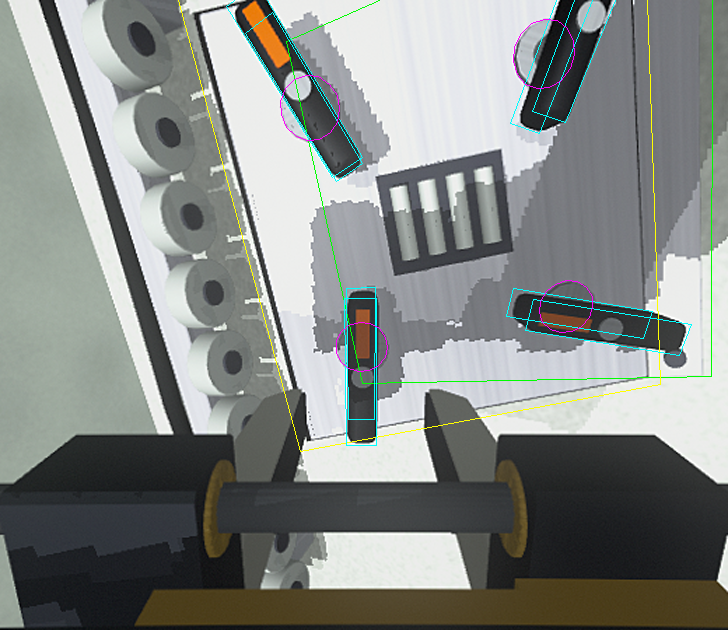

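>>> move_arm([
  [[0,0,0.02,0,0.001,-0.008,0.045],[0,0,0.045,0,0.001,-0.008,0.045],[0,0,0.064,0,0.001,-0.008,0.03],[0,0,0.064,0,0.001,-0.008,0.03],[0,0,0.064,0,0.001,-0.008,0.005],[0,0,0.064,0,0.001,-0.008,0.005],[0,0,0.064,0,0.001,-0.008,0.005],[0,0,0.064,0,0.001,-0.008,0.005]],
])

```text
time_s: 31.63
eef_pos: [0.5828, -0.0021, 0.3191]
tcp_rot: [-0.627, 0.748, -0.135, 0.17]
force: [-1.3, 0.2, 1.4]
gripper_width: 0.0133
```

```bash
python3 go.py d 258.5 .036;python3 tq.py
```

```text
t 31.63 q [ 0.64  0.78 -1.17  2.12  1.51  0.78  1.5 ] p [ 0.5828 -0.0021  0.3191] f_tool [-0.07  0.6  -1.79] tq_tool [-0.26  -0.183  0.091] w 0.0133
[0.0003, 0.0008, 0.0024, -0.0019, 0.0009, 0.0008]
t 31.63 psi -101.45 tz [-0.26  -0.183  0.091] q7t 0.058 q3,5,7 [-1.17  1.51  1.5 ] f 1.9
```

>>> move_arm([
  [[0,0,0,0,0,0.08,0.005],[0,0,0,0,0,0.17,0.005],[0,0,0,0,0,0.26,0.005],[0,0,0,0,0,0.34,0.005],[0,0,0,0,0,0.34,0.005]],
])

```text
time_s: 32.05
eef_pos: [0.5832, -0.0023, 0.3192]
tcp_rot: [-0.49, 0.844, -0.105, 0.191]
force: [0.2, 0.5, 4.4]
gripper_width: 0.0137
```

```bash
python3 tq.py
```

```text
t 32.05 psi -121.12 tz [ 0.121 -0.088  0.005] q7t -1.552 q3,5,7 [-1.17  1.51  1.16] f 4.4
```

>>> move_arm([
  [[0,0,0,0,0,0.05,0.005],[0,0,0,0,0,0.1,0.005],[0,0,0,0,0,0.1,0.005]],
])

```text
time_s: 32.3
eef_pos: [0.5834, -0.0023, 0.3193]
tcp_rot: [-0.448, 0.867, -0.096, 0.196]
force: [0.5, -1.2, 5.8]
gripper_width: 0.0138
```

```bash
python3 tq.py
```

```text
t 32.3 psi -126.65 tz [ 0.337 -0.067 -0.005] q7t -0.934 q3,5,7 [-1.17  1.51  1.06] f 5.9
```

>>> move_arm([
  [[0,0,0,0,0,0.05,0.005],[0,0,0,0,0,0.1,0.005],[0,0,0,0,0,0.1,0.005]],
])

```text
time_s: 32.55
eef_pos: [0.5835, -0.0024, 0.3193]
tcp_rot: [-0.404, 0.888, -0.086, 0.2]
force: [-0.2, -1.2, 5.3]
gripper_width: 0.0134
```

```bash
python3 tq.py
```

```text
t 32.55 psi -132.38 tz [ 0.427 -0.137 -0.129] q7t -0.935 q3,5,7 [-1.17  1.51  0.96] f 5.5
```

>>> move_arm([
  [[0,0,0,0,0,0.05,0.005],[0,0,0,0,0,0.1,0.005],[0,0,0,0,0,0.1,0.005]],
])

```text
time_s: 32.8
eef_pos: [0.5835, -0.0025, 0.3193]
tcp_rot: [-0.359, 0.907, -0.076, 0.205]
force: [1.1, -1.7, 5.5]
gripper_width: 0.0139
```

```bash
python3 tq.py
```

```text
t 32.8 psi -138.12 tz [ 0.575 -0.124 -0.048] q7t -0.938 q3,5,7 [-1.17  1.51  0.86] f 5.9
```

>>> move_arm([
  [[0,0,0,0,0,0.05,0.005],[0,0,0,0,0,0.1,0.005],[0,0,0,0,0,0.1,0.005]],
])

```text
time_s: 33.05
eef_pos: [0.5836, -0.0026, 0.3194]
tcp_rot: [-0.314, 0.924, -0.066, 0.208]
force: [1.8, -2.6, 6.0]
gripper_width: 0.0135
```

```bash
python3 tq.py
```

```text
t 33.05 psi -143.85 tz [ 0.705 -0.202 -0.108] q7t -0.941 q3,5,7 [-1.17  1.51  0.76] f 6.7
```

>>> move_arm([
  [[0,0,0,0,0,0.05,0.005],[0,0,0,0,0,0.1,0.005],[0,0,0,0,0,0.1,0.005]],
])

```text
time_s: 33.3
eef_pos: [0.5837, -0.0027, 0.3194]
tcp_rot: [-0.267, 0.939, -0.055, 0.211]
force: [1.8, -1.9, 5.4]
gripper_width: 0.0132
```

```bash
python3 tq.py
```

```text
t 33.3 psi -149.59 tz [ 0.728 -0.297 -0.1  ] q7t -0.944 q3,5,7 [-1.17  1.51  0.66] f 6.0
```

>>> move_arm([
  [[0,0,0,0,0,0.05,0.005],[0,0,0,0,0,0.1,0.005],[0,0,0,0,0,0.1,0.005]],
])

```text
time_s: 33.55
eef_pos: [0.5838, -0.0028, 0.3194]
tcp_rot: [-0.22, 0.951, -0.045, 0.214]
force: [1.8, -3.1, 7.6]
gripper_width: 0.0136
```

```bash
python3 tq.py
```

```text
t 33.55 psi -155.33 tz [ 0.824 -0.372 -0.085] q7t -0.947 q3,5,7 [-1.17  1.51  0.56] f 8.4
```

>>> move_arm([
  [[0,0,0,0,0,0.05,0.005],[0,0,0,0,0,0.1,0.005],[0,0,0,0,0,0.1,0.005]],
])

```text
time_s: 33.8
eef_pos: [0.5838, -0.0029, 0.3195]
tcp_rot: [-0.172, 0.961, -0.034, 0.216]
force: [1.5, -3.3, 6.2]
gripper_width: 0.0136
```

```bash
python3 tq.py
```

```text
t 33.8 psi -161.06 tz [ 0.896 -0.474 -0.05 ] q7t -0.95 q3,5,7 [-1.17  1.51  0.46] f 7.2
```

>>> move_arm([
  [[0,0,0,0,0,0.05,0.005],[0,0,0,0,0,0.1,0.005],[0,0,0,0,0,0.1,0.005]],
])

```text
time_s: 34.05
eef_pos: [0.5839, -0.003, 0.3195]
tcp_rot: [-0.123, 0.968, -0.024, 0.217]
force: [2.3, -4.5, 7.1]
gripper_width: 0.0137
```

```bash
python3 tq.py
```

```text
t 34.05 psi -166.78 tz [ 0.973 -0.587 -0.19 ] q7t -1.089 q3,5,7 [-1.17  1.51  0.36] f 8.7
```

>>> move_arm([
  [[0,0,0,0,0,0.035,0.005],[0,0,0,0,0,0.07,0.005],[0,0,0,0,0,0.07,0.005]],
])

```text
time_s: 34.3
eef_pos: [0.5839, -0.0031, 0.3195]
tcp_rot: [-0.09, 0.972, -0.016, 0.218]
force: [2.2, -4.1, 7.4]
gripper_width: 0.0137
```

```bash
python3 tq.py
```

```text
t 34.3 psi -170.71 tz [ 1.043 -0.669 -0.495] q7t -1.08 q3,5,7 [-1.17  1.51  0.29] f 8.7
```

>>> move_arm([
  [[0,0,0,0,0,0.02,0.005],[0,0,0,0,0,0.02,0.005]],
])

```text
time_s: 34.47
eef_pos: [0.5839, -0.0031, 0.3195]
tcp_rot: [-0.081, 0.972, -0.014, 0.218]
force: [2.3, -4.5, 7.3]
gripper_width: 0.0134
```

```bash
python3 tq.py
```

```text
t 34.47 psi -171.79 tz [ 1.075 -0.667 -0.494] q7t -0.833 q3,5,7 [-1.17  1.51  0.27] f 8.8
```

>>> move_arm([
  [[0,0,0,0,0,0,0.045],[0,0,0,0,0,0,0.045],[0,0,0,0,0,0,0.045],[0,0,-0.03,0,0,0,0.045],[0,0,-0.07,0,0,0,0.045],[0,0,-0.11,0,0,0,0.045],[0,0,-0.15,0,0,0,0.045],[0,0,-0.15,0,0,0,0.045]],
])

```text
time_s: 35.13
eef_pos: [0.5175, -0.0009, 0.4598]
tcp_rot: [-0.082, 0.972, -0.013, 0.22]
force: [-0.1, 0.3, 0.3]
gripper_width: 0.0452
```

```bash
python3 look.py w20 -21 -119 -69 -163; python3 tq.py
python3 - <<'E'
from h import *
from ov import overlay
im=viewer.read_camera("side")[:,:,::-1].copy()
cv2.imwrite("pics/side1.png",im)
E
```

```text
t 35.13 q [ 0.81  0.47 -1.27  2.11  1.03  0.69  0.65] p [ 0.5175 -0.0009  0.4598] f_tool [-0.08  0.25 -0.33] tq_tool [-0.114  0.177 -0.003] w 0.0452
t 35.18 psi -171.77 tz [-0.088  0.276 -0.001] q7t 1.144 q3,5,7 [-1.27  1.04  0.64] f 1.2
```

View pics/w20.png

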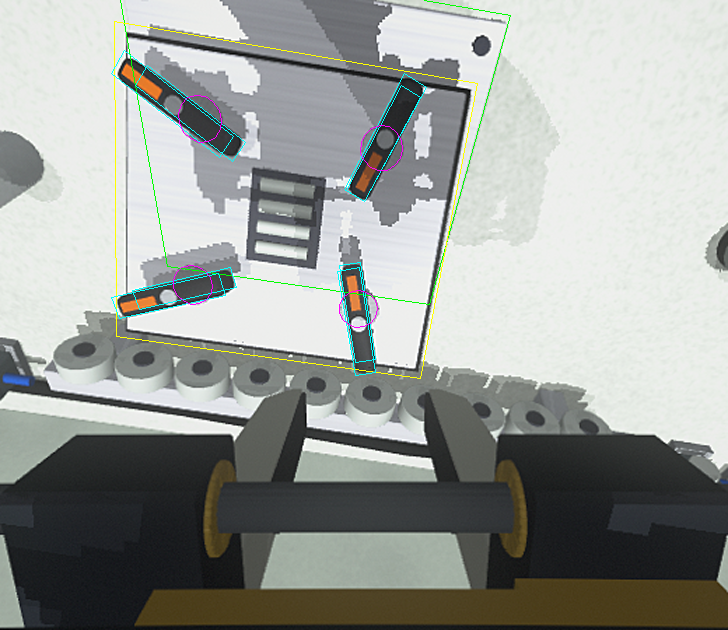

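View pics/side1.png

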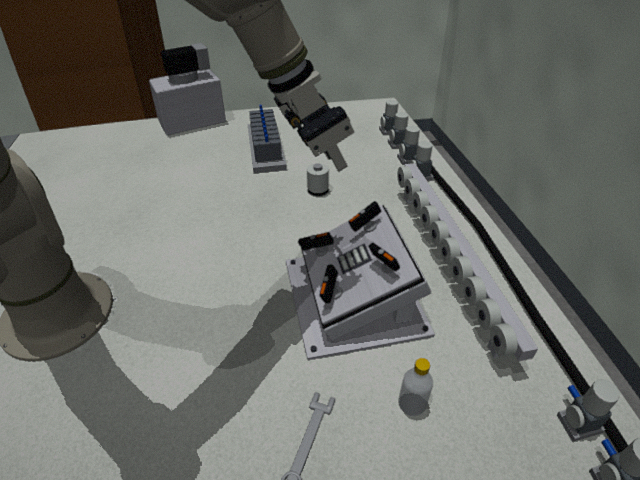

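```bash
python3 -c "
from workcell import robot
print(robot.hand_in())"
```

```text
the job is handed in; nothing more can be done
None
```

I tightened all four knobs in two passes, both in the order a, c, b, d, and handed the job in at about 35 s, well inside the 72 s limit.

- **First pass:** I turned each knob about 45° clockwise. The wrist pictures agreed with that to about 1°.
- **Second pass:** I turned each knob on in small steps until the torque about the tool axis climbed, then let go. The sensor noise is about ±0.05 N m. All four last readings are within the 0.4–0.8 N m firm band, and none came near the forced limit of 1.2 N m:

| Knob | Last torque before release |
|---|---|
| a | 0.57 N m |
| c | 0.59 N m |
| b | 0.61 N m |
| d | 0.49 N m |

- **Last checks:** After letting go, each bar sprang back about 7–9°, which fits a hub twist of roughly 0.13–0.15 rad. The gripper was open and clear of the cover. The roller, spanner and bottle stand where they were in the side picture. The highest force I read while gripping and turning was about 10 N.
- **What disagreed:**
  - The first position fit, which leaned on the housing foot's corners, was a few millimetres off from the knobs. I used a fit on the knobs themselves instead, and it matched in every later picture.
  - On d, the last small step (0.02 rad) showed no rise in torque, which is within the sensor noise.
  - After the final retreat, joint 3 stood at −1.27, close to its −1.29 limit but inside it.

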